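# Free a casting from a left-hand clamp and put it on the scale

## Robot

A 6-joint arm with a two-finger parallel gripper is mounted at the origin on the work surface. World frame = base frame: x ahead of the robot, y to its left, z up, the work surface at z = 0. Lengths are in m, angles in rad, forces in N, time in s.
With the tool pointing down it reaches from about 0.15 to 0.775 m from the base axis. Payload 6.1 kg.
Tool frame: the origin (TCP) lies on the front face of the gripper's body, between the roots of the fingers; the fingertips stand 73 mm ahead of it and the grasp point (between the pads) lies 54 mm ahead of it; y points along the fingers, z is the direction in which the jaws open and shut, and the axes are right-handed (so a half turn about y gives the same grasp; the last joint's range is limited). The gripper opens to 85 mm and grips with 20 to 120 N. Pads are 22 mm wide; open, the fingers measure 114 mm over their backs; the gripper's body (76 mm by 85 mm) begins 54 mm behind the grasp point. The pads swing forward as they close: fully open they stand 13 mm farther back than shut.
Start: joints at [-1.347, 0.126, -0.04, 1.405, 0, 1.571], TCP at [0.117, -0.512, 0.304] pointing down, gripper open.
Joint ranges: [-2.72, 2.72], [-0.95, 1.95], [-1.27, 1.35], [-1.78, 2.02], [-1.46, 1.47], [-3.14, 3.14]. Speed limits (rad/s): [2.39, 2.39, 3.01, 3.14, 3.14, 3.14].

## Interface

Orientations are given as [roll, pitch, yaw] about the fixed x, y, z axes, in that order (R = Rz(yaw) Ry(pitch) Rx(roll)).
In Python, from station import bot, imaging gives the robot as it stands.
- The arm moves only by the tool drive_tool, never from a script. Its arguments are lists of equal length, an entry for each row: "slide": the shift along the world's x, y, z in mm, a list of three; "turn": the turn, a rotation vector about the world's x, y, z in rad, a list of three. A call has 1 to 10 rows; each row shifts and turns the commanded pose from where the row before left it; what a row does not reach is not made up. A row lasts 1/12 s, in which the tool goes at most 41.7 mm and 7.16 degrees, less where a joint would pass 70% of its speed; a pose out of reach is approached as far as the arm can. A call with a gripper value outside its range is refused whole. "jaw" is the opening, from 0 (shut) to 1 (fully open), set as the call begins (left out, the last holds). The fingers move at their own pace and stop on an object; the grip force is fixed at half the most. Time passes only in rows, so rows that do not move let the fingers close. It gives the time, the measured TCP pose, the force and the opening at its end, in the units of the state.
- bot.state(): the state, without advancing time (a new reading comes with each control period).
- imaging.camera(name): name is "scene" or "top" or "wrist"; returns a dict with "image" (480x640x3 uint8, red, green, blue), "fx", "fy", "cx", "cy" (pixels), "cam_to_world" (4x4, takes a point from camera to world coordinates). Camera axes: x right, y up, looking along -z (the intrinsics and any distortion apply to the point x, -y, -z); pixel columns grow to the right and rows downward; lengths in m; the calibration is good to about 2 mm. A picture is of the moment at which its call begins. There is no depth.
- bot.sign_off(): hands the job in, once; it reports no verdict.
The state is a dict: "t": time; "qpos": joint angles; "qvel": joint speeds; "joint_torque": joint torques, N m; "position": TCP position; "ee_rot": TCP orientation; "ft_force": force on the tool from outside, world axes, zero at the start; "moment": the same for the moment, N m; "finger_gap": opening from 0.0 (shut) to 1.0 (fully open).
Only numpy, scipy, OpenCV 4.12 (cv2) and the standard library are available. Lean on these libraries where they do the work, as an engineer would, in place of code of your own. Each camera call takes 0.05 s, during which the arm holds its last target.

## Task

Loosen the left-hand threaded T-handle nut on the sloping jig by turning it clockwise about half a turn or a little less, almost to its stop, feeling that it gives and never forcing it tighter, so that the strap rises clear of the casting's boss. Then slide the brass lever casting out from under the strap, paddle end first, and set it down gently, flat and centred, on the brass scale pan. Leave the nut loose and do not disturb the other things on the counter.

Things in the scene. Friction and masses are not known exactly. Their poses are not given: they have to be found in the camera images.
- jig: Fixed grey jig with an aluminium bed sloping 30 deg. Origin: counter level under the bed's centre; x away from the robot at yaw 0, y left. A 24 mm dust suction pipe (nozzle 36 mm), axis level along y at x 34 mm, z 266 mm, from y -100 to 45 mm, overhangs the nut; it comes down at x 98, y -100. Bed: y -80 to 160 mm, surface z 80 mm at x 0, low edge at x -65.
- nut_grip (a point): Centre of the T-handle bar of the steel clamp nut: 90 mm long (x), 16 mm thick (y; grip across this), 18 mm high (z). z is the turning axis, square to the bed, 30 deg from vertical, leaning towards the robot. Below the bar a 16 mm stem, then a 40 mm hub whose top is 40 mm under this point. The pipe above blocks a vertical tool: come along z.
- nut (a joint): Nut angle, rad, 0 = tight, grows as loosened; starts 0 to 0.1, stop at 2.9. LEFT-HAND thread: clockwise seen from the handle end (negative about z of nut_grip) loosens. Takes 0.2 Nm, stays where left, needs more than one grasp; anticlockwise past 0 it stops firmly (about 100 Nm/rad). Nut and strap rise 5 mm per rad along the axis.
- strap_toe (a point): Underside of the dark steel strap (30 mm wide, 10 mm thick, up and down the slope) where it crosses the casting; less than 2 mm above the casting's bar at the start. z square to the bed, x up the slope away from the robot, y along the channel.
- lever_paddle (a point): Centre of the brass lever casting's paddle end, where to grip it: 60 mm long (y), 30 mm wide (x; grip across this), 20 mm thick (z), underside on the bed. y points along the casting to its free end, z up out of its flat underside. It comes out along +y: 60 mm of slide brings the boss clear of the strap. Channel cheeks 10 mm high, 50 mm each way from the strap, 1.5 mm play.
- lever_mid (a point): Middle of the casting's length, 60 mm from lever_paddle, 6 mm above the flat underside; same axes. 180 mm long, about 0.25 kg, balance point 15 mm towards the paddle. Bar 20 mm wide, 12 thick; at -y, 80 mm from here, a 20 mm round boss, top 20.5 mm above the underside, stands behind the strap and must pass under it.
- pan_top (a point): Centre of the flat top face of the round brass scale pan, 170 mm diameter, 50 mm above the counter, on a fixed grey 190 mm square scale. z up.
- crucible_mid (a point): White ceramic crucible, loose, 72 mm diameter, 65 mm high (point on its axis 10 mm above its foot); bystander.
- ring_blank_mid (a point): Copper ring blank, loose, 68 mm diameter, 22 mm high (point on its axis); bystander.
- rubber_block_mid (a point): Black rubber block, loose, 70 x 50 x 30 mm (point 10 mm above its foot); bystander.
- caliper_mid (a point): Steel caliper, loose, lying flat, 200 mm long along x (point about the middle of its beam); bystander.
- bench_block_mid (a point): Steel bench block, loose, 90 x 90 x 22 mm; bystander.
- mallet: Hammer with a wooden handle, loose, lying on the counter, 220 mm long along x (origin about mid-length); bystander.
Mind the look-alikes: they are no part of the job. What is shaped like the part that bears lever_paddle but blue or green is not meant.

How it is judged:
On the way, in this order (a step that is already met when the one before it is completed fails the run):
1. the nut has been loosened clockwise by at least 2.3 rad while the casting is still under the strap (value of joint nut above 2.3 rad and distance between lever_mid and strap_toe below 0.065 m), for 0.1 s.
2. the casting has been drawn out along its length from under the strap (y of lever_mid in the frame of strap_toe above 0.1 m), for 0.1 s.
At the end, for the whole second after the job is handed in: The casting lies at rest, flat (within 0.1 rad) and boss upward on the scale pan, its middle within 35 mm of the pan's centre; the nut is still loosened by at least 2.3 rad (horizontal distance between lever_mid and pan_top below 0.035 m and z of lever_mid in the frame of pan_top between 0.002 and 0.012 m and angle between lever_mid's own z axis and vertical below 0.1 rad and linear speed of lever below 0.02 m/s and value of joint nut above 2.3 rad); the robot touches nothing.
It fails at once if the nut is forced tighter (below -0.04 rad) (value of joint nut below -0.04 rad).
It fails at once if the casting is dropped or slammed onto the scale (faster than 0.5 m/s just above the pan) (horizontal distance between lever_mid and pan_top below 0.1 m and z of lever_mid in the frame of pan_top below 0.025 m and linear speed of lever above 0.5 m/s).
It fails at once if a bystander is moved more than 30 mm (distance of any of crucible_mid, ring_blank_mid, rubber_block_mid, caliper_mid, bench_block_mid, mallet from where it was at the start of the episode above 0.03 m).
It also fails if it takes over 70 s, if anything falls off the work surface, if the arm or the gripper's body presses on something with over 40 N, if the wrist force passes 120 N, or if a joint passes its speed limit or range.

## Working session

There is one attempt and no reset: what is moved stays moved. The work goes in short steps, Python scripts to look and compute and a tool call to move; the robot and the scene stay as the last step left them, time stands still between calls to the robot, and variables do not carry over. Pictures are saved under pics/ and viewed, and the job is handed in when it is done.

Besides the shell and the picture viewer there is one more tool, called by a JSON object that holds its "api" and its "payload", one argument or row to a line. drive_tool: Moves the arm, as the interface text tells. Its arguments: {"type":"object","properties":{"slide":{"type":"array"},"turn":{"type":"array"},"jaw":{"type":"number"}},"required":["slide","turn"]}

```bash
ls; mkdir -p pics; python3 - <<'E'
from station import bot, imaging
import cv2, numpy as np
print(bot.state())
for n in ["scene","top","wrist"]:
    c=imaging.camera(n); cv2.imwrite(f"pics/{n}0.png",c["image"][:,:,::-1])
    print(n,c["fx"],c["fy"],c["cx"],c["cy"],[k for k in c]); print(np.round(c["cam_to_world"],4).tolist())
E
```

```text
pics
{'t': 0.0, 'qpos': array([-1.34696897e+00,  1.26382922e-01, -4.06042619e-02,  1.40537201e+00,
       -8.72490845e-06,  1.57076079e+00]), 'qvel': array([-0.00094   , -0.00118433, -0.00044904, -0.00079314, -0.00023695,
       -0.00010186]), 'joint_torque': array([ 3.13072187e-04, -4.35916007e+01,  3.52921307e+01,  1.73582247e-02,
       -2.43322229e-04, -1.90308654e-06]), 'position': array([ 0.11646651, -0.51163094,  0.30312854]), 'ee_rot': array([-1.57235919e+00, -8.66936402e-06, -2.91772975e+00]), 'ft_force': array([-0.77590801,  0.3720466 ,  0.32779061]), 'moment': array([ 0.0030614 ,  0.02297137, -0.01632039]), 'finger_gap': 0.9987274501885529}
scene 511.7813157052838 511.7813157052838 320.9646926956184 242.68074158878522 ['image', 'fx', 'fy', 'cx', 'cy', 'cam_to_world']
[[-0.6265, -0.6466, 0.4352, 0.9044], [0.7794, -0.5202, 0.3491, 0.3256], [0.0007, 0.558, 0.8299, 0.9825], [0.0, 0.0, 0.0, 1.0]]
top 486.15389230373194 486.15389230373194 314.42729676237 239.44464052538012 ['image', 'fx', 'fy', 'cx', 'cy', 'cam_to_world']
[[-0.0223, 0.9973, -0.0701, 0.3893], [-0.9996, -0.0233, -0.0133, -0.0545], [-0.0149, 0.0698, 0.9975, 1.1108], [0.0, 0.0, 0.0, 1.0]]
wrist 358.0201043517855 358.0201043517855 315.55822831448626 243.7254285568605 ['image', 'fx', 'fy', 'cx', 'cy', 'cam_to_world']
[[0.2211, 0.9313, 0.2894, 0.1903], [-0.9752, 0.2115, 0.0646, -0.4943], [-0.001, -0.2965, 0.955, 0.3725], [0.0, 0.0, 0.0, 1.0]]
```

View pics/scene0.png

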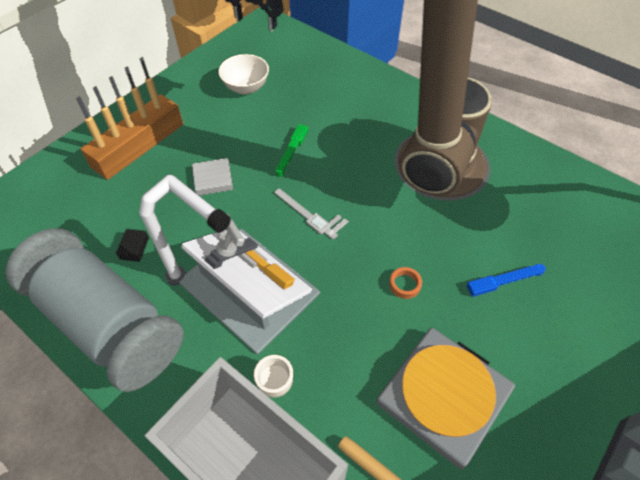

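View pics/top0.png

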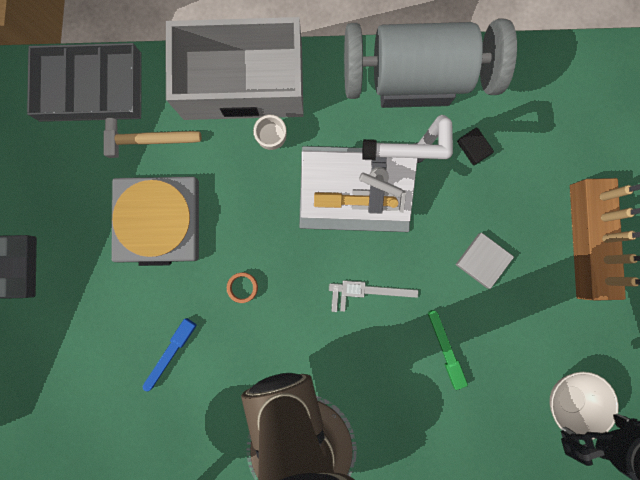

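View pics/wrist0.png

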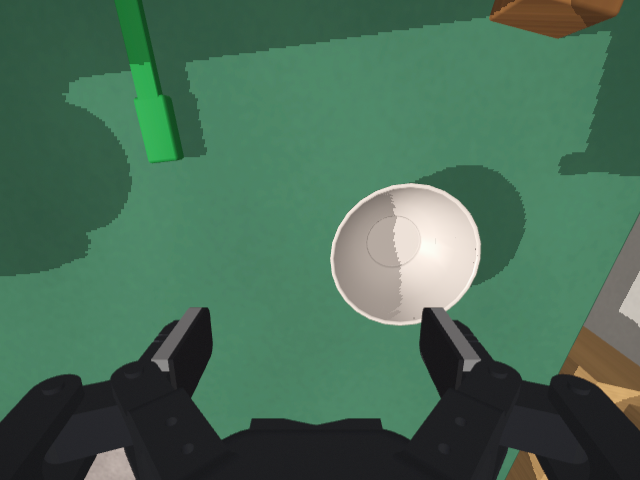

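```bash
cat > h.py <<'E'
from station import bot, imaging
import cv2, numpy as np
from scipy.spatial.transform import Rotation as R
def cam(n): return imaging.camera(n)
def ray(c,u,v):
    d=np.array([(u-c["cx"])/c["fx"],-(v-c["cy"])/c["fy"],-1.]); M=c["cam_to_world"]
    d=M[:3,:3]@d; return M[:3,3],d/np.linalg.norm(d)
def onz(c,u,v,z):
    o,d=ray(c,u,v); return o+d*(z-o[2])/d[2]
def onplane(c,u,v,p,n):
    o,d=ray(c,u,v); return o+d*((p-o)@n)/(d@n)
def tri(c1,p1,c2,p2):
    o1,d1=ray(c1,*p1);o2,d2=ray(c2,*p2)
    A=np.stack([d1,-d2],1); s=np.linalg.lstsq(A,o2-o1,rcond=None)[0]
    a=o1+s[0]*d1;b=o2+s[1]*d2; return (a+b)/2,np.linalg.norm(a-b)
def proj(c,P):
    M=np.linalg.inv(c["cam_to_world"]); q=M[:3,:3]@np.asarray(P)+M[:3,3]
    return np.array([c["cx"]+c["fx"]*q[0]/-q[2], c["cy"]-c["fy"]*q[1]/-q[2]])
def crop(im,x0,y0,x1,y1,k,name):
    im=cv2.resize(im[y0:y1,x0:x1,::-1],None,fx=k,fy=k,interpolation=cv2.INTER_CUBIC); cv2.imwrite(name,im)
E
python3 - <<'E'
from h import *
t=cam("top");s=cam("scene")
crop(t["image"],290,110,430,240,5,"pics/t1.png"); crop(s["image"],130,170,330,350,4,"pics/s1.png")
for n,c in(("top",t),("scene",s)):
    hsv=cv2.cvtColor(c["image"],cv2.COLOR_RGB2HSV)
    m=cv2.inRange(hsv,(12,140,120),(26,255,255))
    for k in cv2.findContours(m,cv2.RETR_EXTERNAL,cv2.CHAIN_APPROX_NONE)[0]:
        if cv2.contourArea(k)>40: print(n,cv2.contourArea(k),cv2.minAreaRect(k),cv2.fitEllipse(k)[0])
E
```

```text
top 114.5 ((616.5, 292.0), (12.0, 15.0), 90.0) (617.7880249023438, 291.5147705078125)
top 137.5 ((616.0, 270.0), (12.0, 14.0), 90.0) (616.252197265625, 270.1477355957031)
top 62.0 ((618.0, 248.0), (12.0, 6.0), 90.0) (618.1170043945312, 247.62599182128906)
top 89.0 ((390.1461486816406, 201.330810546875), (13.767854690551758, 8.806466102600098), 7.125016689300537) (389.76165771484375, 201.4272003173828)
top 379.0 ((341.3458557128906, 200.3538360595703), (53.237430572509766, 12.589933395385742), 2.2906100749969482) (333.5987854003906, 199.7388458251953)
top 4397.0 ((150.92306518554688, 217.88461303710938), (74.91697692871094, 75.78521728515625), 29.74488067626953) (150.854248046875, 217.8866729736328)
top 2457.5 ((595.4771728515625, 216.12258911132812), (75.25585174560547, 47.881839752197266), 86.53176879882812) (591.5049438476562, 212.9091339111328)
scene 6467.0 ((449.0, 390.0), (90.0, 92.0), 90.0) (448.4626159667969, 390.25628662109375)
scene 504.0 ((268.7439270019531, 267.69512939453125), (55.12934112548828, 13.587118148803711), 38.65980911254883) (274.3406677246094, 272.25701904296875)
scene 2199.0 ((121.03326416015625, 143.57183837890625), (40.959571838378906, 71.0504150390625), 53.8418083190918) (120.69718170166016, 145.5352020263672)
scene 70.5 ((150.3551788330078, 107.9620590209961), (11.54332160949707, 12.872050285339355), 48.36646270751953) (151.05618286132812, 108.18407440185547)
scene 53.5 ((164.92308044433594, 101.88460540771484), (17.861000061035156, 7.5661187171936035), 29.744882583618164) (164.7709197998047, 100.62116241455078)
scene 66.0 ((245.6287078857422, 6.787132740020752), (14.229032516479492, 8.05980110168457), 84.2894058227539) (245.15048217773438, 6.820314884185791)
scene 1490.5 ((203.6500244140625, 18.44999885559082), (51.2288932800293, 61.031951904296875), 71.56504821777344) (200.56045532226562, 21.527605056762695)
```

View pics/t1.png

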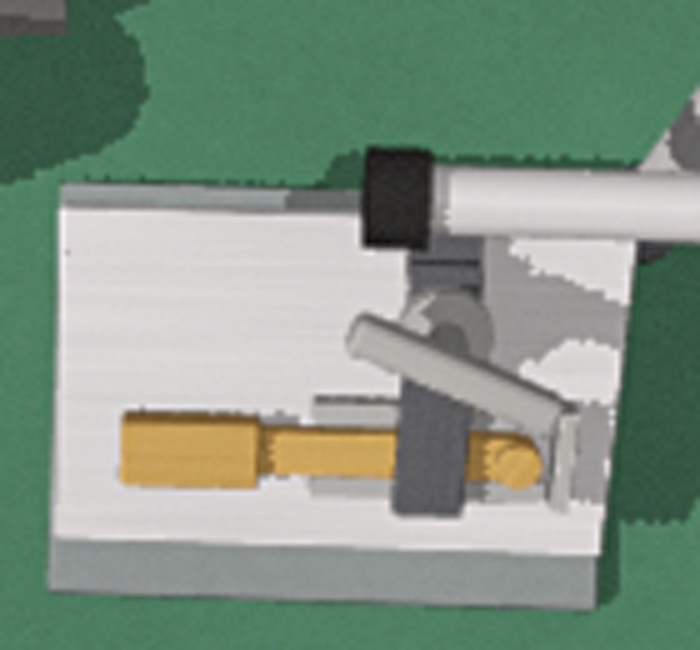

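View pics/s1.png

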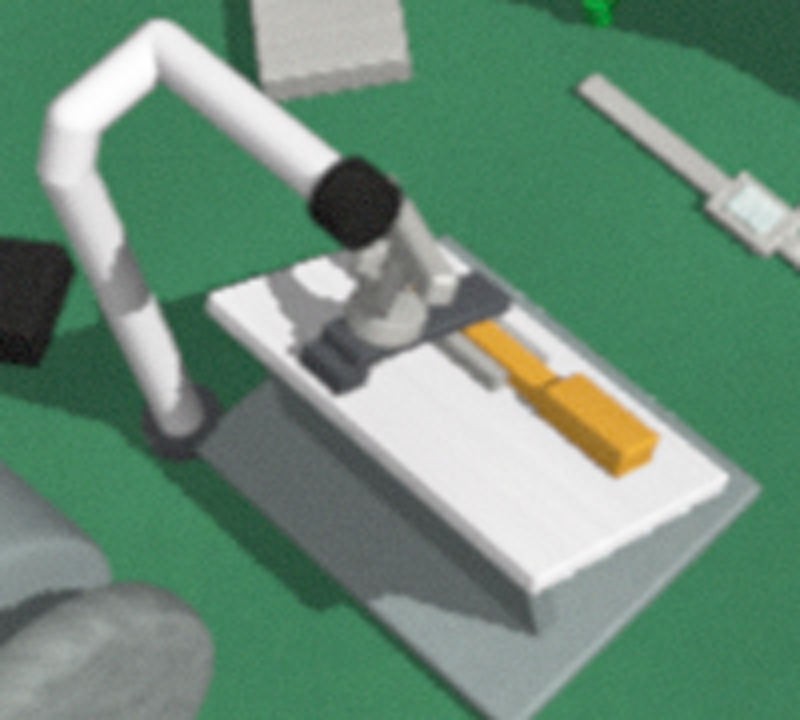

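```bash
python3 - <<'E'
from h import *
t=cam("top");s=cam("scene")
T=lambda x,y:(290+x/5,110+y/5); S=lambda x,y:(130+x/4,170+y/4)
print("lowL",onz(t,*T(55,538),.0425)); print("lowR",onz(t,*T(600,555),.0425))
a,e=tri(t,T(55,538),s,S(728,483));print("lowL tri",a,e)
a,e=tri(t,T(62,208),s,S(535,585));print("hiL tri",a,e)
a,e=tri(t,T(122,487),s,S(655,437));print("paddle lowL corner top",a,e)
a,e=tri(t,T(122,412),s,S(618,460));print("paddle hiL corner top",a,e)
print("pan",onz(t,150.9,217.9,.05),onz(s,448.8,390.2,.05),tri(t,(150.9,217.9),s,(448.8,390.2)))
E
```

```text
lowL [ 0.51353588 -0.01162253  0.0425    ]
lowR [ 0.50023123 -0.25160201  0.0425    ]
lowL tri [ 0.51430401 -0.01130504  0.03562134] 0.00010431614682785587
hiL tri [ 0.64394606 -0.0201669   0.11176307] 4.406326011891464e-05
paddle lowL corner top [ 0.53195619 -0.04294303  0.07325435] 0.0020872011428671854
paddle hiL corner top [ 0.56098013 -0.04293886  0.08987979] 0.00023240820370999402
pan [0.51996323 0.31923009 0.05      ] [0.52280635 0.32139818 0.05      ] (array([0.52059409, 0.32128676, 0.04442984]), np.float64(0.00021291708710587958))
```

```bash
python3 - <<'E'
from h import *
t=cam("top");s=cam("scene")
crop(t["image"],350,160,425,220,10,"pics/t2.png"); crop(s["image"],195,205,265,265,10,"pics/s2.png")
E
```

```text
(no output)
```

View pics/t2.png

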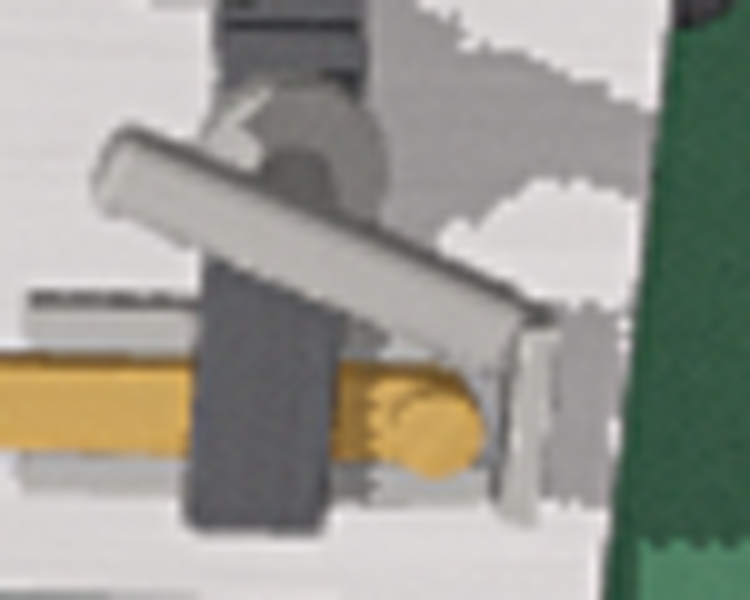

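View pics/s2.png

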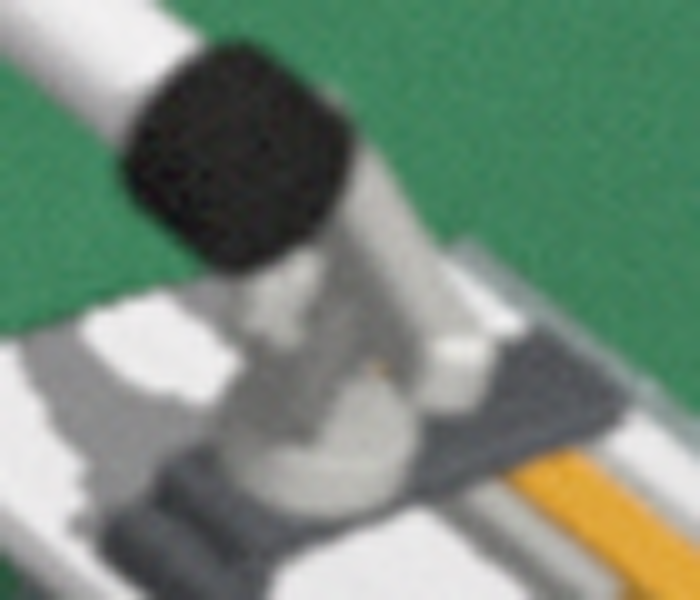

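```bash
cat >> h.py <<'E'
YAW=-0.057
J0=np.array([0.5695,-0.175,0])
RJ=R.from_euler('z',YAW).as_matrix()
RB=RJ@R.from_euler('y',-np.pi/6).as_matrix()   # bed frame: x up slope, y, z normal
B0=J0+np.array([0,0,.08])
def tobed(P): return RB.T@(np.asarray(P)-B0)
def frombed(P): return RB@np.asarray(P)+B0
def onbed(c,u,v,h): return tobed(onplane(c,u,v,B0+RB[:,2]*h,RB[:,2]))
E
python3 - <<'E'
from h import *
t=cam("top");s=cam("scene")
T=lambda x,y:(350+x/10,160+y/10); S=lambda x,y:(195+x/10,205+y/10)
np.set_printoptions(precision=4,suppress=True)
a,e=tri(t,T(112,165),s,S(462,340));print("bar L end",a,e,tobed(a))
h=tobed(a)[2]
for h in (h,h+.005):
  print("barL",onbed(t,*T(112,165),h),"barR",onbed(t,*T(512,340),h), "edges", onbed(t,*T(135,132),h),onbed(t,*T(110,207),h), onbed(t,*T(540,310),h),onbed(t,*T(490,362),h))
S1=lambda x,y:(130+x/4,170+y/4)
T5=lambda x,y:(290+x/5,110+y/5)
for n,p in dict(hiL=(122,412),loL=(122,487),hiR=(262,416),loR=(257,487)).items(): print(n,onbed(t,*T5(*p),.02))
print("bar", onbed(t,*T(0,355),.012),onbed(t,*T(0,452),.012),onbed(t,*T(190,362),.012),onbed(t,*T(190,457),.012))
print("boss",onbed(t,*T(435,430),.0205))
print("strap toe corners",onbed(t,*T(187,525),.023),onbed(t,*T(325,530),.023),onbed(t,*T(205,260),.023),onbed(t,*T(345,300),.023))
for b in [(.0,.16),(.0,-.08)]:pass
for h in (.03,.04,.05,.06): print("hub",onbed(t,*T(300,155),h))
print("low edge chk",proj(t,frombed([-.065/np.cos(np.pi/6),.16,0])),T5(55,538),proj(t,frombed([-.065/np.cos(np.pi/6),-.08,0])),T5(600,555))
# nozzle
P=J0+RJ@[.034,.045,.266]; print("nozzle end",proj(t,P),proj(s,P))
P=J0+RJ@[.034,-.10,.266]; print("pipe corner",proj(t,P),proj(s,P))
E
```

```text
bar L end [ 0.5736 -0.1343  0.1829] 0.0017087215872582928 [0.0529 0.0408 0.0882]
barL [0.0535 0.0402 0.0882] barR [ 0.0204 -0.04    0.0882] edges [0.0603 0.0363 0.0882] [0.045  0.0401 0.0882] [ 0.0268 -0.0448  0.0882] [ 0.0156 -0.0362  0.0882]
barL [0.0552 0.0406 0.0932] barR [ 0.0222 -0.0392  0.0932] edges [0.062  0.0367 0.0932] [0.0468 0.0405 0.0932] [ 0.0286 -0.044   0.0932] [ 0.0175 -0.0354  0.0932]
hiL [-0.0076  0.1312  0.02  ]
loL [-0.0417  0.1304  0.02  ]
hiR [-0.0074  0.0721  0.02  ]
loR [-0.0397  0.0727  0.02  ]
bar [-0.015   0.0554  0.012 ] [-0.0372  0.0541  0.012 ] [-0.0152  0.0149  0.012 ] [-0.037   0.0133  0.012 ]
boss [-0.0256 -0.0372  0.0205]
strap toe corners [-0.0482  0.014   0.023 ] [-0.0483 -0.0155  0.023 ] [0.0117 0.0145 0.023 ] [ 0.0038 -0.0153  0.023 ]
hub [ 0.0375 -0.0026  0.03  ]
hub [ 0.0408 -0.0014  0.04  ]
hub [ 0.0441 -0.0002  0.05  ]
hub [0.0474 0.001  0.06  ]
low edge chk [300.9692 217.5191] (301.0, 217.6) [409.8028 221.0888] (410.0, 221.0)
nozzle end [362.8031 149.2746] [222.4409 224.5933]
pipe corner [445.3968 151.7777] [169.4095 181.6494]
```

```bash
cat >> h.py <<'E'
np.set_printoptions(precision=4,suppress=True)
def toolR(phi,RBm=RB):
    y=RBm@[0,0,-1.]; z=RBm@[np.cos(phi),np.sin(phi),0]
    return np.stack([np.cross(y,z),y,z],1)
def plan(Rt,Pt,show=True):
    st=bot.state(); Rc=R.from_euler('xyz',st["ee_rot"]).as_matrix()
    dp=(np.asarray(Pt)-st["position"])*1000; rv=R.from_matrix(Rt@Rc.T).as_rotvec()
    print("t",round(st["t"],2),"q",st["qpos"],"F",st["ft_force"],"M",st["moment"],"gap",round(st["finger_gap"],3))
    print("dp mm",dp,np.linalg.norm(dp),"rv",rv,np.linalg.norm(rv)); return dp,rv
E
python3 - <<'E'
from h import *
P=frombed([.038,0,.082]); print(P, frombed([.038,0,.082+.054+.09]))
for phi in(-.38,np.pi-.38): plan(toolR(phi),frombed([.038,0,.082+.054+.09]))
E
```

```text
[ 0.5614 -0.1745  0.17  ] [ 0.4895 -0.1704  0.2947]
t 0.55 q [-1.347   0.1258 -0.0396  1.4054 -0.      1.5708] F [0.4362 0.709  0.0459] M [-0.0109  0.0056  0.0136] gap 1.001
dp mm [373.0188 341.4426  -9.1618] 505.77665307732667 rv [-0.2654 -0.4723  0.8885] 1.0406330515599158
t 0.55 q [-1.347   0.1258 -0.0396  1.4054 -0.      1.5708] F [0.4362 0.709  0.0459] M [-0.0109  0.0056  0.0136] gap 1.001
dp mm [373.0188 341.4426  -9.1618] 505.77665307732667 rv [ 0.5644 -0.3171 -2.1704] 2.2648447993064615
```

{"api": "drive_tool", "payload": {
  "slide": [
    [37,34,2],
    [37,34,2],
    [37,34,2],
    [37,34,2],
    [37,34,2]
  ],
  "turn": [
    [0,0,0],
    [0,0,0],
    [0,0,0],
    [0,0,0],
    [0,0,0]
  ],
  "jaw": 0.6
}}

```text
t: 0.97
position: [0.2707, -0.3696, 0.3124]
ee_rot: [-1.57, 0.0, -2.919]
ft_force: [0.7, -0.4, 0.1]
finger_gap: 0.6
```

```bash
python3 - <<'E'
from h import *
for phi in(-.38,np.pi-.38): plan(toolR(phi),frombed([.038,0,.082+.054+.09]))
E
```

```text
t 0.97 q [-0.9388 -0.0007 -0.1567  1.4143  0.      1.9799] F [ 0.7333 -0.4152  0.1499] M [-0.0331 -0.0059 -0.0444] gap 0.6
dp mm [218.881 199.199 -17.696] 296.48315932171926 rv [-0.2654 -0.4717  0.8895] 1.0411930510899916
t 0.97 q [-0.9388 -0.0007 -0.1567  1.4143  0.      1.9799] F [ 0.7333 -0.4152  0.1499] M [-0.0331 -0.0059 -0.0444] gap 0.6
dp mm [218.881 199.199 -17.696] 296.48315932171926 rv [ 0.5648 -0.3177 -2.1693] 2.2639576892452027
```

{"api": "drive_tool", "payload": {
  "slide": [
    [20,18,-2],
    [20,18,-2],
    [20,18,-2],
    [20,18,-2],
    [20,18,-2],
    [20,18,-2],
    [20,18,-2],
    [20,18,-2],
    [20,18,-2],
    [0,0,0]
  ],
  "turn": [
    [-0.0265,-0.0472,0.089],
    [-0.0265,-0.0472,0.089],
    [-0.0265,-0.0472,0.089],
    [-0.0265,-0.0472,0.089],
    [-0.0265,-0.0472,0.089],
    [-0.0265,-0.0472,0.089],
    [-0.0265,-0.0472,0.089],
    [-0.0265,-0.0472,0.089],
    [-0.0265,-0.0472,0.089],
    [-0.0265,-0.0472,0.089]
  ]
}}

```text
t: 1.8
position: [0.4519, -0.2062, 0.2942]
ee_rot: [-1.075, 0.187, -1.95]
ft_force: [-0.7, -0.3, 0.2]
finger_gap: 0.601
```

{"api": "drive_tool", "payload": {
  "slide": [
    [0,0,0],
    [0,0,0]
  ],
  "turn": [
    [0,0,0],
    [0,0,0]
  ]
}}

```text
t: 1.97
position: [0.4491, -0.2089, 0.294]
ee_rot: [-1.081, 0.186, -1.962]
ft_force: [-0.2, 0.2, 0.0]
finger_gap: 0.6
```

```bash
python3 - <<'E'
from h import *
plan(toolR(-.38),frombed([.038,0,.082+.054+.09])); n=RB[:,2]; print("n",n,"n*.12",n*.12)
w=cam("wrist"); cv2.imwrite("pics/w1.png",w["image"][:,:,::-1]); print(w["cam_to_world"].tolist())
crop(w["image"],180,0,480,300,2,"pics/w1c.png")
E
```

```text
t 1.97 q [-0.5396 -0.2463 -0.5073  0.8388  0.2332  1.5258] F [-0.2111  0.1969  0.0477] M [0.0354 0.4281 0.024 ] gap 0.6
dp mm [40.4021 38.4817  0.7025] 55.80020023718489 rv [-0.0007 -0.0019  0.0013] 0.002400664182934682
n [-0.4992  0.0285  0.866 ] n*.12 [-0.0599  0.0034  0.1039]
[[0.7820172853066075, 0.5062431064037526, -0.363547634706049, 0.44281190070290966], [-0.4178334555428976, 0.8586473821196173, 0.29688360784692885, -0.13757406383482768], [0.46245450469291066, -0.08026574859681124, 0.8830024012942591, 0.3680308374673744], [0.0, 0.0, 0.0, 1.0]]
```

View pics/w1.png

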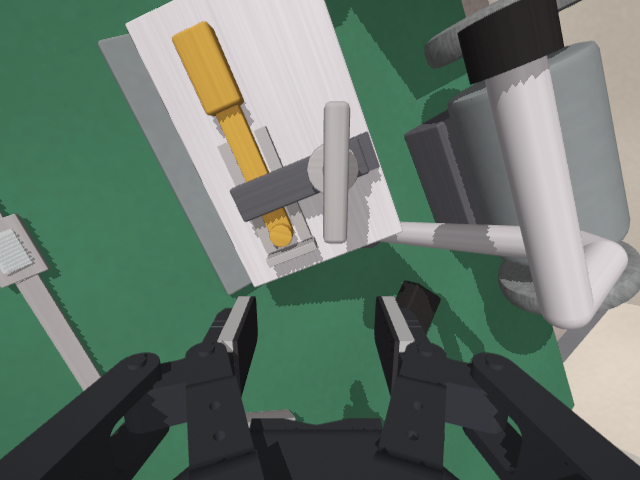

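```bash
python3 - <<'E'
from h import *
w=cam("wrist");t=cam("top")
im=w["image"]; hsv=cv2.cvtColor(im,cv2.COLOR_RGB2HSV)
crop(im,280,80,400,260,4,"pics/w1b.png")
for h in (.083,.088,.093):
    a=onbed(w,337.5,102,h);b=onbed(w,335.5,241,h); print(h,a,b,(a+b)/2,np.linalg.norm(a-b), np.arctan2(*(a-b)[[1,0]]))
print(tri(w,(336.5,172),t,(381.5,184.7))[1],tobed(tri(w,(336.5,172),t,(381.5,184.7))[0]))
print("boss",onbed(w,281,233,.0205)); print("paddle",[onbed(w,*p,.02) for p in((174,38),(205,22),(243,100),(211,115))])
E
```

```text
0.083 [0.0513 0.041  0.083 ] [ 0.019  -0.0402  0.083 ] [0.0352 0.0004 0.083 ] 0.08734586526609202 1.1915038644518727
0.088 [0.0509 0.0407 0.088 ] [ 0.0193 -0.0387  0.088 ] [0.0351 0.001  0.088 ] 0.08545442272609301 1.1915038644518734
0.093 [0.0505 0.0405 0.093 ] [ 0.0196 -0.0371  0.093 ] [0.0351 0.0017 0.093 ] 0.08356298018609404 1.1915038644518738
0.0031558655900328914 [0.036  0.0007 0.0818]
boss [-0.0253 -0.0352  0.0205]
paddle [array([-0.0388,  0.1292,  0.02  ]), array([-0.0131,  0.1299,  0.02  ]), array([-0.0102,  0.0723,  0.02  ]), array([-0.0378,  0.0717,  0.02  ])]
```

View pics/w1b.png

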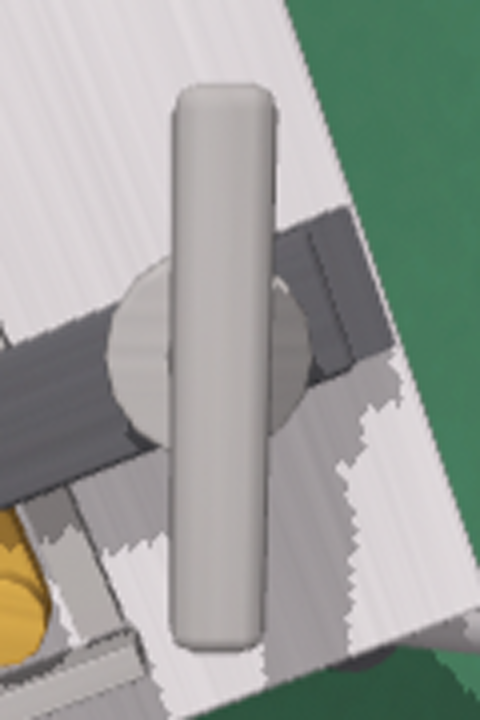

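{"api": "drive_tool", "payload": {
  "slide": [
    [0,0,0],
    [0,0,0],
    [0,0,0],
    [0,0,0],
    [0,0,0],
    [0,0,0],
    [0,0,0],
    [0,0,0],
    [0,0,0],
    [0,0,0]
  ],
  "turn": [
    [-0.0603,0.0034,0.1046],
    [-0.0603,0.0034,0.1046],
    [-0.0603,0.0034,0.1046],
    [-0.0603,0.0034,0.1046],
    [-0.0603,0.0034,0.1046],
    [-0.0603,0.0034,0.1046],
    [-0.0603,0.0034,0.1046],
    [-0.0603,0.0034,0.1046],
    [-0.0603,0.0034,0.1046],
    [-0.0603,0.0034,0.1046]
  ]
}}

```text
t: 2.95
position: [0.4498, -0.2097, 0.2944]
ee_rot: [-1.202, -0.379, -0.867]
ft_force: [-0.7, 0.9, -0.8]
finger_gap: 0.6
```

{"api": "drive_tool", "payload": {
  "slide": [
    [0,0,0],
    [0,0,0],
    [0,0,0],
    [0,0,0],
    [0,0,0],
    [0,0,0],
    [0,0,0],
    [0,0,0],
    [0,0,0],
    [0,0,0]
  ],
  "turn": [
    [-0.0603,0.0034,0.1046],
    [-0.0603,0.0034,0.1046],
    [-0.0603,0.0034,0.1046],
    [-0.0603,0.0034,0.1046],
    [-0.0603,0.0034,0.1046],
    [-0.0603,0.0034,0.1046],
    [-0.0603,0.0034,0.1046],
    [-0.0603,0.0034,0.1046],
    [-0.0603,0.0034,0.1046],
    [-0.0603,0.0034,0.1046]
  ]
}}

```text
t: 3.78
position: [0.4498, -0.2097, 0.2944]
ee_rot: [-1.827, -0.461, 0.473]
ft_force: [0.1, -0.3, 0.9]
finger_gap: 0.599
```

{"api": "drive_tool", "payload": {
  "slide": [
    [0,0,0],
    [0,0,0],
    [0,0,0],
    [0,0,0],
    [0,0,0],
    [0,0,0],
    [0,0,0]
  ],
  "turn": [
    [-0.0603,0.0034,0.1046],
    [-0.0603,0.0034,0.1046],
    [-0.0603,0.0034,0.1046],
    [-0.0603,0.0034,0.1046],
    [-0.0603,0.0034,0.1046],
    [-0.0603,0.0034,0.1046],
    [0,0,0]
  ]
}}

```text
t: 4.37
position: [0.4498, -0.2097, 0.2944]
ee_rot: [-2.063, -0.185, 1.182]
ft_force: [-0.5, 0.1, 0.9]
finger_gap: 0.598
```

```bash
python3 - <<'E'
from h import *
Rt=toolR(np.pi-.379); g=[.0355,.0003,.074+.054]
plan(Rt,frombed(np.add(g,[0,0,.06]))); plan(Rt,frombed(g))
E
```

```text
t 4.37 q [-0.5405 -0.2456 -0.5067  0.8369  0.234  -1.6187] F [-0.4583  0.1141  0.8964] M [ 0.0772  0.471  -0.0276] gap 0.598
dp mm [ 56.5343  38.5785 -33.8394] 76.35136196818927 rv [ 0.0006 -0.0001  0.0002] 0.0006704450172861034
t 4.37 q [-0.5405 -0.2456 -0.5067  0.8369  0.234  -1.6187] F [-0.4583  0.1141  0.8964] M [ 0.0772  0.471  -0.0276] gap 0.598
dp mm [ 86.4855  36.8694 -85.8009] 127.28277641563574 rv [ 0.0006 -0.0001  0.0002] 0.0006704450172861034
```

{"api": "drive_tool", "payload": {
  "slide": [
    [14,10,-8],
    [14,10,-8],
    [14,9,-8],
    [14,9,-9],
    [0,0,0],
    [0,0,0]
  ],
  "turn": [
    [0,0,0],
    [0,0,0],
    [0,0,0],
    [0,0,0],
    [0,0,0],
    [0,0,0]
  ]
}}

```text
t: 4.87
position: [0.5058, -0.1708, 0.2605]
ee_rot: [-2.061, -0.188, 1.179]
ft_force: [0.3, -0.3, 1.0]
finger_gap: 0.601
```

```bash
python3 - <<'E'
from h import *
Rt=toolR(np.pi-.379); g=[.0355,.0003,.074+.054]
plan(Rt,frombed(g))
w=cam("wrist"); cv2.imwrite("pics/w2.png",w["image"][:,:,::-1])
print("bar ends proj",proj(w,frombed([.0355+.045*np.cos(1.19),.045*np.sin(1.19),.083])),proj(w,frombed([.0355-.045*np.cos(1.19),-.045*np.sin(1.19),.083])))
s=cam("scene"); crop(s["image"],130,120,330,300,4,"pics/s3.png")
E
```

```text
t 4.87 q [-0.3952 -0.1772 -0.5331  0.7178  0.1669 -1.4845] F [ 0.3102 -0.3132  1.0212] M [-0.0009  0.4332  0.0219] gap 0.601
dp mm [ 30.5228  -1.9567 -51.9229] 60.26159038810404 rv [-0.0023 -0.0013  0.0025] 0.0035863323087143
bar ends proj [313.4105 355.1005] [312.7336 196.6404]
```

View pics/w2.png

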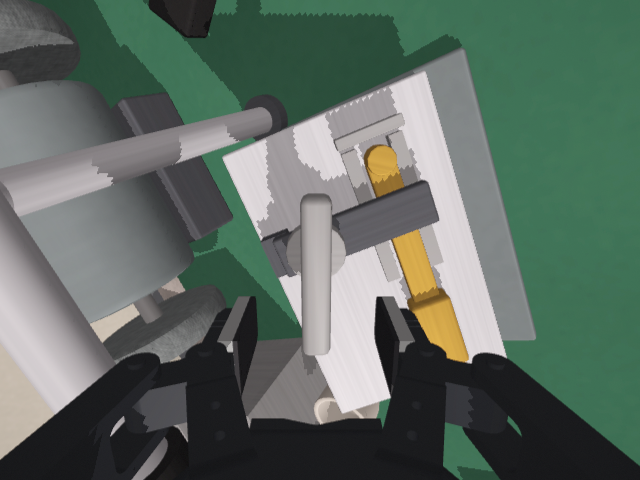

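View pics/s3.png

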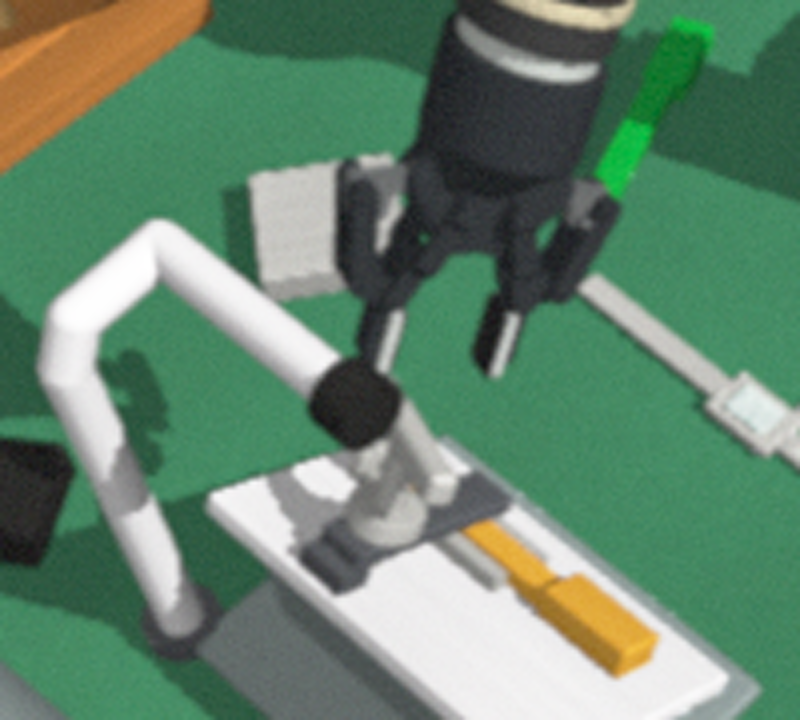

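{"api": "drive_tool", "payload": {
  "slide": [
    [5,-0.3,-8.7],
    [5,-0.3,-8.7],
    [5,-0.3,-8.7],
    [5,-0.3,-8.7],
    [5,-0.3,-8.7],
    [4,-0.3,-8],
    [0,0,0],
    [0,0,0]
  ],
  "turn": [
    [0,0,0],
    [0,0,0],
    [0,0,0],
    [0,0,0],
    [0,0,0],
    [0,0,0],
    [0,0,0],
    [0,0,0]
  ]
}}

```text
t: 5.63
position: [0.5347, -0.1726, 0.2086]
ee_rot: [-2.062, -0.187, 1.181]
ft_force: [1.0, -0.1, -0.4]
finger_gap: 0.602
```

```bash
python3 - <<'E'
from h import *
Rt=toolR(np.pi-.379); g=[.0355,.0003,.074+.054]
plan(Rt,frombed(g))
w=cam("wrist"); cv2.imwrite("pics/w3.png",w["image"][:,:,::-1])
s=cam("scene"); crop(s["image"],130,120,330,300,4,"pics/s4.png")
E
```

```text
t 5.63 q [-0.3744 -0.0982 -0.5845  0.5842  0.1571 -1.4682] F [ 0.9836 -0.121  -0.3906] M [0.0372 0.4336 0.0115] gap 0.602
dp mm [ 1.66   -0.1614  0.0449] 1.668470806550359 rv [-0.0012 -0.0012  0.0005] 0.0017493881490969648
```

View pics/w3.png

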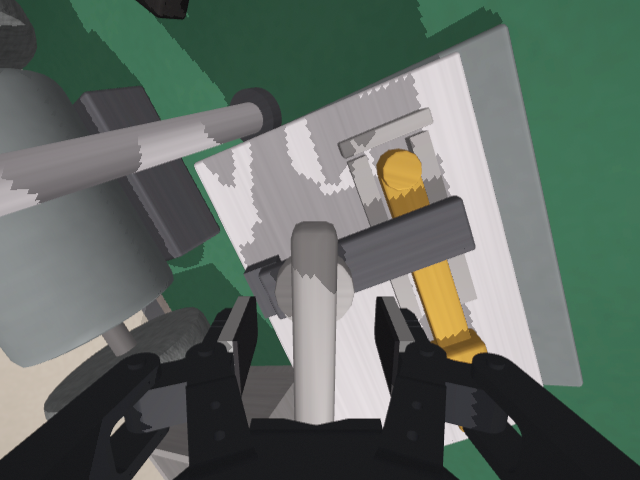

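View pics/s4.png

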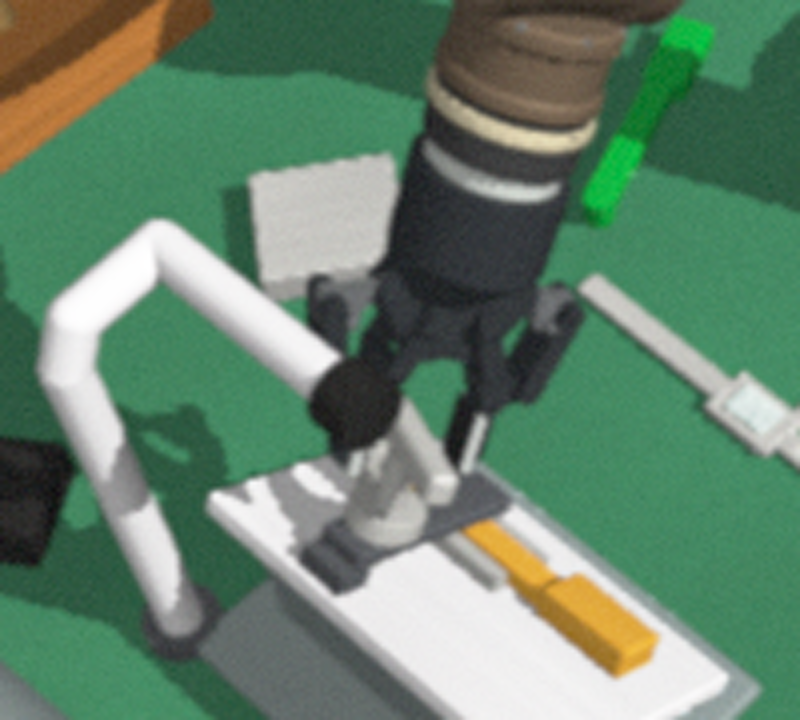

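{"api": "drive_tool", "payload": {
  "slide": [
    [0,0,0],
    [0,0,0],
    [0,0,0],
    [0,0,0],
    [0,0,0],
    [0,0,0]
  ],
  "turn": [
    [0,0,0],
    [0,0,0],
    [0,0,0],
    [0,0,0],
    [0,0,0],
    [0,0,0]
  ],
  "jaw": 0
}}

```text
t: 6.23
position: [0.5345, -0.1727, 0.2102]
ee_rot: [-2.064, -0.187, 1.181]
ft_force: [-5.2, 1.9, 4.7]
finger_gap: 0.176
```

```bash
python3 - <<'E'
from h import *
Rt=toolR(np.pi-.379); g=[.0355,.0003,.074+.054]
plan(Rt,frombed(g)); print(tobed(bot.state()["position"]), RB.T@bot.state()["moment"])
w=cam("wrist"); cv2.imwrite("pics/w4.png",w["image"][:,:,::-1])
E
```

```text
t 6.23 q [-0.3748 -0.1007 -0.5837  0.5853  0.1573 -1.4682] F [-5.1829  1.8758  4.7195] M [0.2585 0.8677 0.1006] gap 0.176
dp mm [ 1.8646 -0.0933 -1.6477] 2.490051651517976 rv [-0.0006  0.0009  0.0008] 0.0013186578115985056
[0.0347 0.0003 0.1304] [ 0.231   0.881  -0.0172]
```

View pics/w4.png

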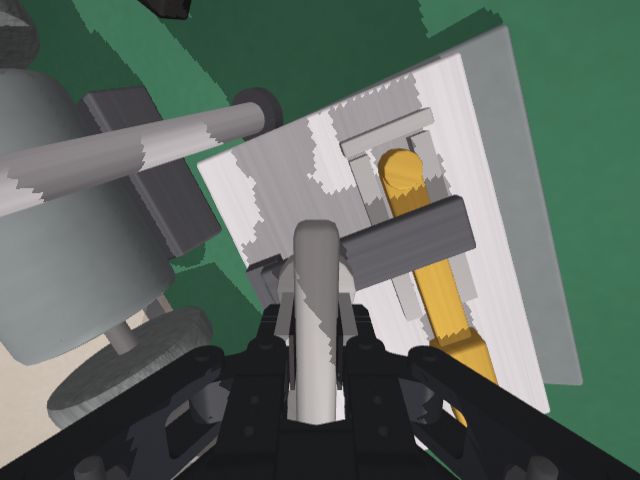

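{"api": "drive_tool", "payload": {
  "slide": [
    [-0.25,0,0.43],
    [-0.25,0,0.43],
    [-0.25,0,0.43],
    [-0.25,0,0.43]
  ],
  "turn": [
    [0.0499,-0.0029,-0.0866],
    [0.0499,-0.0029,-0.0866],
    [0.0499,-0.0029,-0.0866],
    [0.0499,-0.0029,-0.0866]
  ]
}}

```text
t: 6.62
position: [0.5335, -0.1727, 0.212]
ee_rot: [-1.96, -0.361, 0.801]
ft_force: [-4.2, 1.2, 3.5]
finger_gap: 0.174
```

```bash
cat >> h.py <<'E'
def rep():
    st=bot.state(); Rc=R.from_euler('xyz',st["ee_rot"]).as_matrix(); b=RB.T@Rc
    print("t",round(st["t"],2),"bed TCP",tobed(st["position"])*1000,"phi",np.arctan2(b[1,2],b[0,2]),"tilt",np.degrees(np.arccos(-b[2,1])),"Fbed",RB.T@st["ft_force"],"Mbed",RB.T@st["moment"],"gap",round(st["finger_gap"],3),"q",st["qpos"])
E
python3 -c "
from h import *
rep()"
```

```text
t 6.62 bed TCP [ 34.76     0.2228 132.314 ] phi 2.357376847888708 tilt 0.06631801590278297 Fbed [-1.9268  0.9504  5.1405] Mbed [0.1596 0.8572 0.2252] gap 0.174 q [-0.3754 -0.1037 -0.5825  0.5892  0.1572 -1.0644]
```

{"api": "drive_tool", "payload": {
  "slide": [
    [-0.25,0,0.43],
    [-0.25,0,0.43],
    [-0.25,0,0.43],
    [-0.25,0,0.43],
    [-0.25,0,0.43],
    [-0.25,0,0.43],
    [-0.25,0,0.43],
    [-0.25,0,0.43]
  ],
  "turn": [
    [0.0499,-0.0029,-0.0866],
    [0.0499,-0.0029,-0.0866],
    [0.0499,-0.0029,-0.0866],
    [0.0499,-0.0029,-0.0866],
    [0.0499,-0.0029,-0.0866],
    [0.0499,-0.0029,-0.0866],
    [0.0499,-0.0029,-0.0866],
    [0.0499,-0.0029,-0.0866]
  ]
}}

```text
t: 7.28
position: [0.5316, -0.1728, 0.2155]
ee_rot: [-1.564, -0.525, -0.072]
ft_force: [-3.9, 1.3, 3.4]
finger_gap: 0.173
```

```bash
python3 - <<'E'
from h import *
rep()
w=cam("wrist"); cv2.imwrite("pics/w5.png",w["image"][:,:,::-1])
s=cam("scene"); crop(s["image"],130,120,330,300,4,"pics/s5.png")
E
```

```text
t 7.28 bed TCP [ 34.8812  -0.0092 136.3432] phi 1.5574271029388096 tilt 0.10436702124879907 Fbed [-1.7724  1.0956  4.9446] Mbed [0.0245 0.8683 0.2222] gap 0.173 q [-0.3767 -0.1094 -0.5795  0.5977  0.1569 -0.2656]
```

View pics/w5.png

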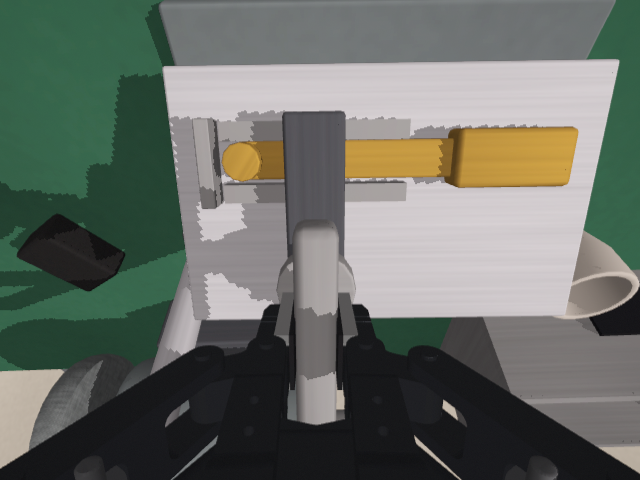

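View pics/s5.png

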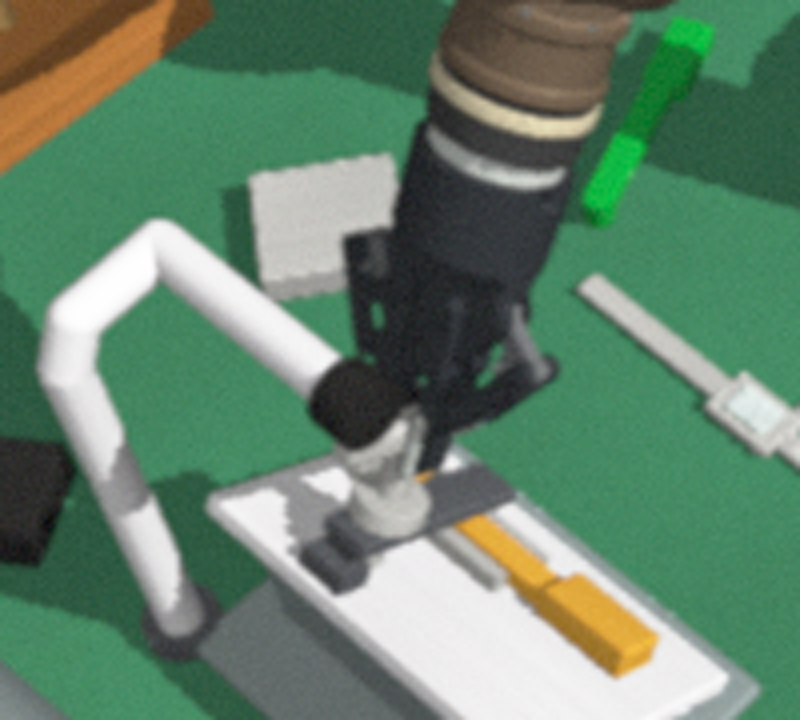

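{"api": "drive_tool", "payload": {
  "slide": [
    [-0.25,0,0.43],
    [-0.25,0,0.43],
    [-0.25,0,0.43],
    [-0.25,0,0.43],
    [-0.25,0,0.43],
    [-0.25,0,0.43],
    [-0.25,0,0.43],
    [-0.25,0,0.43],
    [-0.25,0,0.43]
  ],
  "turn": [
    [0.0499,-0.0029,-0.0866],
    [0.0499,-0.0029,-0.0866],
    [0.0499,-0.0029,-0.0866],
    [0.0499,-0.0029,-0.0866],
    [0.0499,-0.0029,-0.0866],
    [0.0499,-0.0029,-0.0866],
    [0.0499,-0.0029,-0.0866],
    [0.0499,-0.0029,-0.0866],
    [0.0499,-0.0029,-0.0866]
  ]
}}

```text
t: 8.13
position: [0.5292, -0.1729, 0.2193]
ee_rot: [-1.144, -0.313, -1.036]
ft_force: [-5.9, -0.5, 6.1]
finger_gap: 0.178
```

```bash
python3 -c "
from h import *
rep()"
```

```text
t 8.13 bed TCP [ 34.7135  -0.2388 140.7752] phi 0.660606102071968 tilt 0.11900043470956875 Fbed [-2.0135 -0.8084  8.2465] Mbed [-0.0073  1.1331  0.2472] gap 0.178 q [-0.3784 -0.1155 -0.5758  0.6085  0.1567  0.6296]
```

{"api": "drive_tool", "payload": {
  "slide": [
    [-0.3,0,0.5],
    [-0.3,0,0.5],
    [-0.3,0,0.5],
    [-0.3,0,0.5],
    [-0.3,0,0.5],
    [0,0,0]
  ],
  "turn": [
    [0.0499,-0.0029,-0.0866],
    [0.0499,-0.0029,-0.0866],
    [0.0499,-0.0029,-0.0866],
    [0.0499,-0.0029,-0.0866],
    [0.0499,-0.0029,-0.0866],
    [0,0,0]
  ]
}}

```text
t: 8.63
position: [0.5278, -0.173, 0.2214]
ee_rot: [-1.054, -0.082, -1.488]
ft_force: [-4.0, -0.2, 3.9]
finger_gap: 0.174
```

```bash
python3 - <<'E'
from h import *
rep()
w=cam("wrist"); cv2.imwrite("pics/w6.png",w["image"][:,:,::-1])
s=cam("scene"); crop(s["image"],130,120,330,300,4,"pics/s6.png")
E
```

```text
t 8.63 bed TCP [ 34.5811  -0.3299 143.3531] phi 0.16199853458362096 tilt 0.10975183881397776 Fbed [-1.4786 -0.39    5.4041] Mbed [ 0.0403  1.0277 -0.1649] gap 0.174 q [-0.3795 -0.1189 -0.5735  0.6151  0.1572  1.1271]
```

View pics/w6.png

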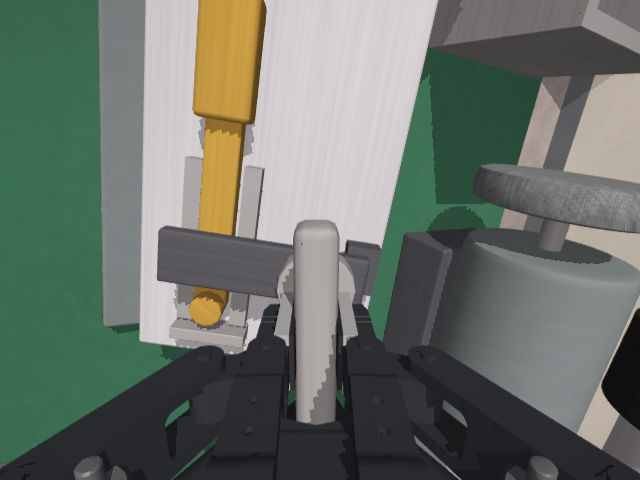

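View pics/s6.png

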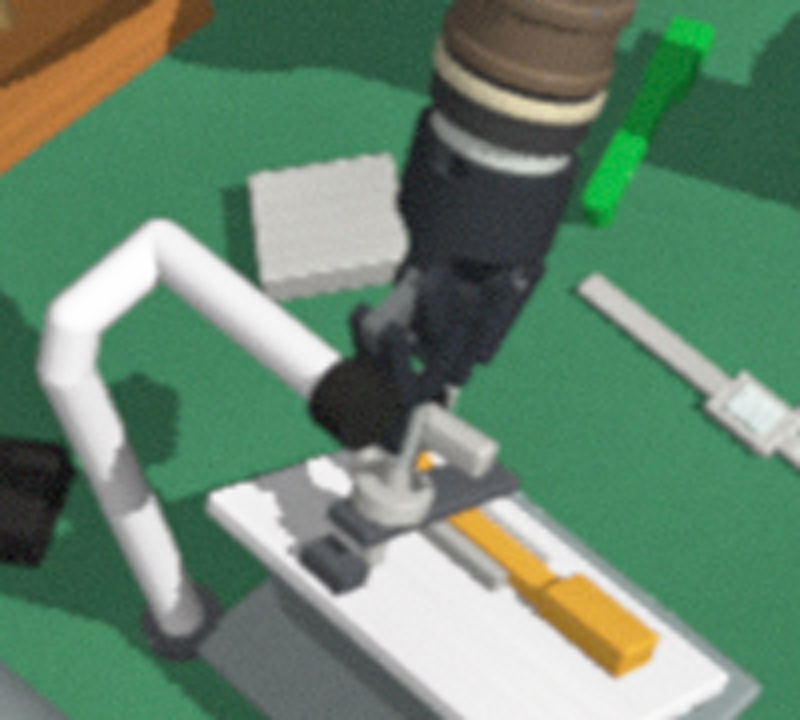

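{"api": "drive_tool", "payload": {
  "slide": [
    [0,0,0],
    [0,0,0],
    [0,0,0],
    [0,0,0]
  ],
  "turn": [
    [0,0,0],
    [0,0,0],
    [0,0,0],
    [0,0,0]
  ],
  "jaw": 0.55
}}

```text
t: 9.07
position: [0.5282, -0.1728, 0.2211]
ee_rot: [-1.053, -0.082, -1.487]
ft_force: [1.0, 0.1, -0.4]
finger_gap: 0.548
```

{"api": "drive_tool", "payload": {
  "slide": [
    [-5,0.3,8.7],
    [-6,0.3,10.4],
    [-7,0.4,12],
    [-8,0.4,14],
    [-8,0.4,14],
    [-8,0.4,14]
  ],
  "turn": [
    [0,0,0],
    [0,0,0],
    [0,0,0],
    [0,0,0],
    [0,0,0],
    [0,0,0]
  ]
}}

```text
t: 9.57
position: [0.4854, -0.1705, 0.2956]
ee_rot: [-1.053, -0.082, -1.487]
ft_force: [0.3, -0.4, 0.3]
finger_gap: 0.551
```

```bash
python3 - <<'E'
from h import *
rep()
w=cam("wrist"); cv2.imwrite("pics/w7.png",w["image"][:,:,::-1])
for phi in (0,np.pi): plan(toolR(phi),frombed([-.025,.1015,.010+.054+.07]))
E
```

```text
t 9.57 bed TCP [ 34.863   -0.3122 228.8491] phi 0.16264145026177323 tilt 0.0842862377392878 Fbed [ 0.4201 -0.3401  0.1009] Mbed [-0.0173  0.4641 -0.0012] gap 0.551 q [-0.4128 -0.2248 -0.4925  0.8066  0.1736  1.0969]
t 9.62 q [-0.4133 -0.2279 -0.4888  0.8091  0.1738  1.0966] F [0.4602 0.392  1.4805] M [0.0111 0.407  0.0199] gap 0.549
dp mm [   1.422   102.1534 -115.5593] 154.2442298739472 rv [ 0.0844 -0.001  -0.1397] 0.16325175579329607
t 9.62 q [-0.4133 -0.2279 -0.4888  0.8091  0.1738  1.0966] F [0.4602 0.392  1.4805] M [0.0111 0.407  0.0199] gap 0.549
dp mm [   1.422   102.1534 -115.5593] 154.2442298739472 rv [-1.4915  0.0899  2.5765] 2.978417518282547
```

View pics/w7.png

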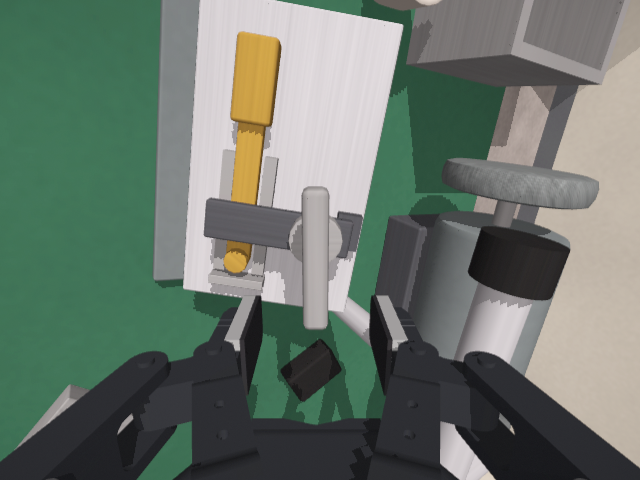

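```bash
python3 - <<'E'
from h import *
w=cam("wrist")
print("paddle",[onbed(w,*p,.02) for p in((237,33),(281,42),(272,124),(231,118))])
hsv=cv2.cvtColor(w["image"],cv2.COLOR_RGB2HSV); m=cv2.inRange(hsv,(12,140,90),(26,255,255))
for k in cv2.findContours(m,cv2.RETR_EXTERNAL,cv2.CHAIN_APPROX_NONE)[0]:
    if cv2.contourArea(k)>300: print(cv2.contourArea(k),cv2.boundingRect(k))
a=onbed(w,316,188,.096);b=onbed(w,315,328,.096);print("bar",a,b,np.arctan2(*(a-b)[[1,0]]),np.linalg.norm(a-b))
crop(w["image"],150,0,450,300,2,"pics/w7c.png")
plan(toolR(0),frombed([-.025,.0915,.077+.05]))
E
```

```text
paddle [array([-0.0397,  0.1303,  0.02  ]), array([-0.0088,  0.1297,  0.02  ]), array([-0.0082,  0.0747,  0.02  ]), array([-0.0386,  0.074 ,  0.02  ])]
622.0 (222, 238, 27, 32)
5603.5 (228, 32, 50, 171)
bar [0.0297 0.0444 0.096 ] [ 0.0438 -0.0452  0.096 ] 1.7267355997881597 0.09069106426296485
t 9.67 q [-0.413  -0.2265 -0.4904  0.8054  0.1736  1.0973] F [0.8814 0.6682 0.9357] M [0.0022 0.4054 0.035 ] gap 0.553
dp mm [   3.5379   92.2074 -120.5053] 151.77699113371096 rv [ 0.0846 -0.0005 -0.1393] 0.16302172650080515
```

View pics/w7c.png

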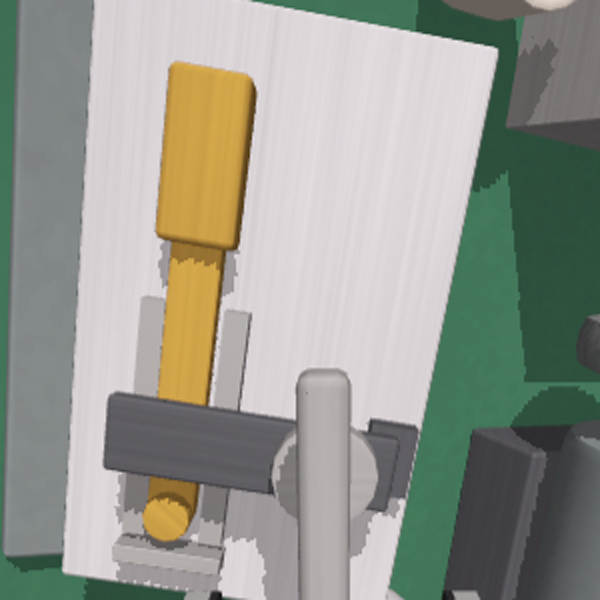

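{"api": "drive_tool", "payload": {
  "slide": [
    [0,25,-5],
    [0,25,-5],
    [0,25,-10],
    [0,17,-20],
    [1,0,-30],
    [1,0,-30],
    [1,0,-20],
    [0,0,0],
    [0,0,0]
  ],
  "turn": [
    [0.042,0,-0.07],
    [0.042,0,-0.07],
    [0,0,0],
    [0,0,0],
    [0,0,0],
    [0,0,0],
    [0,0,0],
    [0,0,0],
    [0,0,0]
  ]
}}

```text
t: 10.42
position: [0.4883, -0.0784, 0.1729]
ee_rot: [-1.055, 0.002, -1.628]
ft_force: [-0.4, -0.6, 0.6]
finger_gap: 0.548
```

```bash
python3 - <<'E'
from h import *
rep()
w=cam("wrist"); cv2.imwrite("pics/w8.png",w["image"][:,:,::-1])
s=cam("scene"); crop(s["image"],130,120,330,300,4,"pics/s8.png")
plan(toolR(0),frombed([-.0245,.0915,.077+.05]))
plan(toolR(0),frombed([-.0245,.0915,.077]))
E
```

```text
t 10.42 bed TCP [-28.4924  91.838  123.7241] phi -0.0010706608132791842 tilt 0.48429261138798113 Fbed [-0.0007 -0.6284  0.7058] Mbed [0.0396 0.458  0.0081] gap 0.548 q [-0.1895 -0.2162 -0.7625  0.5131  0.0673  1.4564]
t 10.52 q [-0.1898 -0.2179 -0.7588  0.5133  0.0673  1.4565] F [ 0.0556 -0.1013  1.0635] M [ 0.006   0.4385 -0.007 ] gap 0.554
dp mm [0.1421 0.0219 1.7909] 1.796634670782285 rv [-0.0019 -0.0029  0.0002] 0.0035172683339564545
t 10.52 q [-0.1898 -0.2179 -0.7588  0.5133  0.0673  1.4565] F [ 0.0556 -0.1013  1.0635] M [ 0.006   0.4385 -0.007 ] gap 0.554
dp mm [ 25.1015  -1.4023 -41.5104] 48.53001585398639 rv [-0.0019 -0.0029  0.0002] 0.0035172683339564545
```

View pics/w8.png

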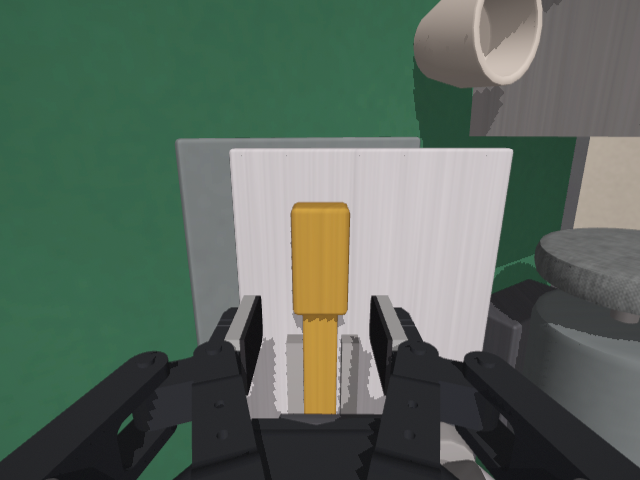

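View pics/s8.png

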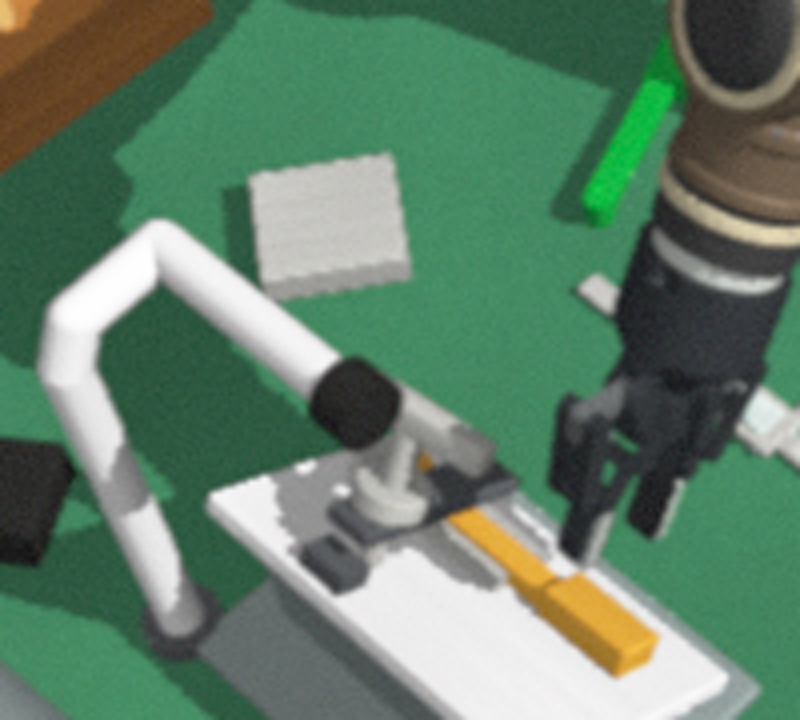

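{"api": "drive_tool", "payload": {
  "slide": [
    [5,-0.3,-8],
    [5,-0.3,-8],
    [5,-0.3,-8],
    [5,-0.3,-8],
    [4,-0.2,-6],
    [2,0,-3],
    [0,0,0],
    [0,0,0]
  ],
  "turn": [
    [-0.002,-0.003,0],
    [0,0,0],
    [0,0,0],
    [0,0,0],
    [0,0,0],
    [0,0,0],
    [0,0,0],
    [0,0,0]
  ]
}}

```text
t: 11.18
position: [0.515, -0.08, 0.1329]
ee_rot: [-1.05, 0.0, -1.628]
ft_force: [0.1, -0.2, 0.3]
finger_gap: 0.55
```

```bash
python3 - <<'E'
from h import *
rep()
w=cam("wrist"); cv2.imwrite("pics/w9.png",w["image"][:,:,::-1])
s=cam("scene"); crop(s["image"],130,120,330,300,4,"pics/s9.png")
E
```

```text
t 11.18 bed TCP [-25.3394  91.7333  75.758 ] phi -0.0003170044699833638 tilt 0.16854969580134652 Fbed [ 0.2074 -0.1617  0.1691] Mbed [-0.0096  0.4647 -0.0043] gap 0.55 q [-0.1804 -0.1259 -0.7902  0.3891  0.0615  1.4639]
```

View pics/w9.png

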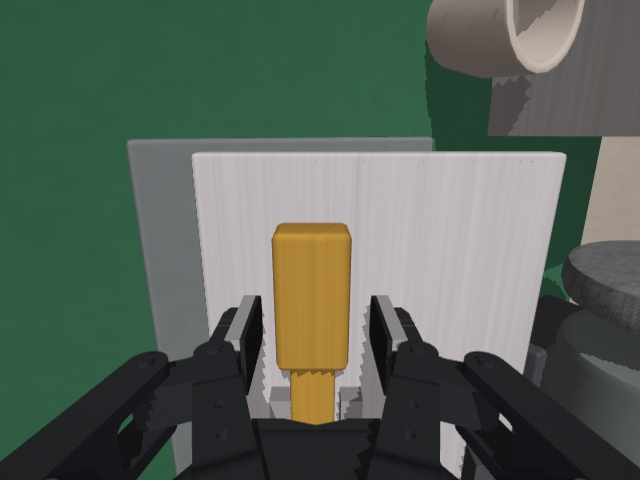

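View pics/s9.png

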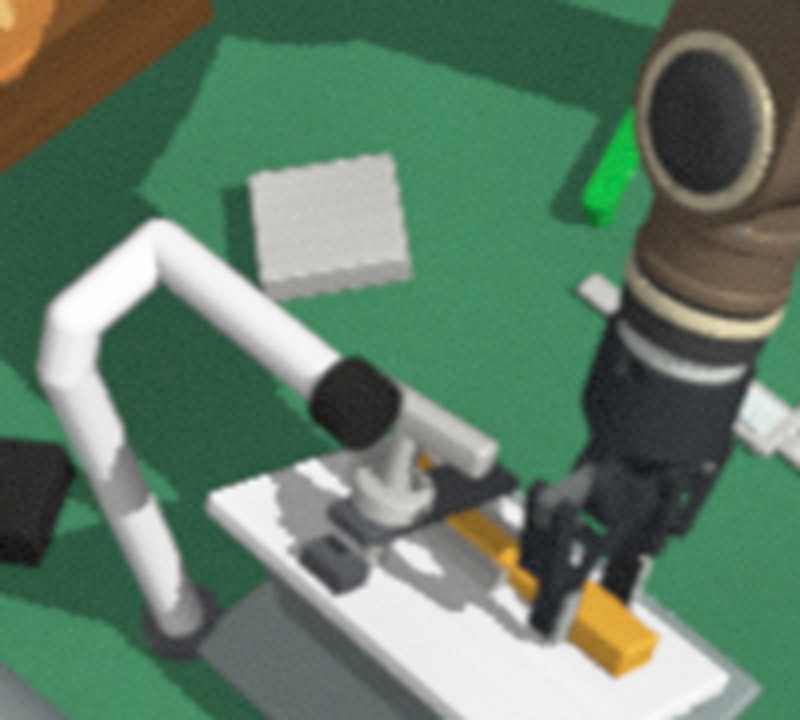

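{"api": "drive_tool", "payload": {
  "slide": [
    [0,0,0],
    [0,0,0],
    [0,0,0],
    [0,0,0],
    [0,0,0],
    [0,0,0]
  ],
  "turn": [
    [0,0,0],
    [0,0,0],
    [0,0,0],
    [0,0,0],
    [0,0,0],
    [0,0,0]
  ],
  "jaw": 0
}}

```text
t: 11.78
position: [0.5149, -0.0801, 0.1339]
ee_rot: [-1.049, 0.0, -1.628]
ft_force: [-6.0, 0.8, 5.7]
finger_gap: 0.338
```

```bash
python3 - <<'E'
from h import *
rep()
w=cam("wrist"); cv2.imwrite("pics/w10.png",w["image"][:,:,::-1])
print("y",RB[:,1],"n",RB[:,2])
E
```

```text
t 11.78 bed TCP [-24.9136  91.6757  76.6764] phi -0.0005327612617631416 tilt 0.08018806492098043 Fbed [-2.3596  0.4349  7.9651] Mbed [ 0.0794  0.9224 -0.1451] gap 0.338 q [-0.1805 -0.1279 -0.7901  0.3897  0.0615  1.4641]
y [0.057  0.9984 0.    ] n [-0.4992  0.0285  0.866 ]
```

View pics/w10.png

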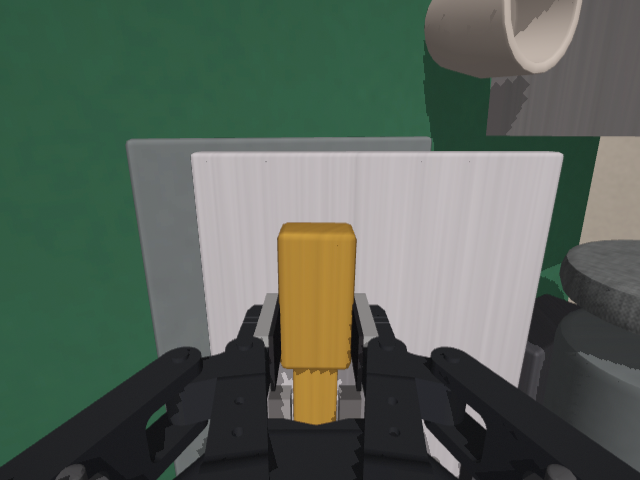

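{"api": "drive_tool", "payload": {
  "slide": [
    [-0.7,0,1.3],
    [0.4,7,0],
    [0.4,7,0],
    [0.5,8,0],
    [0.5,8,0]
  ],
  "turn": [
    [0,0,0],
    [0,0,0],
    [0,0,0],
    [0,0,0],
    [0,0,0]
  ]
}}

```text
t: 12.25
position: [0.5159, -0.049, 0.1342]
ee_rot: [-1.05, 0.001, -1.628]
ft_force: [-0.0, -0.1, -2.3]
finger_gap: 0.334
```

```bash
python3 - <<'E'
from h import *
rep()
w=cam("wrist"); cv2.imwrite("pics/w11.png",w["image"][:,:,::-1])
t=cam("top"); crop(t["image"],290,110,430,240,5,"pics/t11.png")
E
```

```text
t 12.25 bed TCP [-25.4255 122.7214  77.2904] phi -0.00015762714255548166 tilt 0.1613680872185903 Fbed [-1.1877 -0.0585 -2.024 ] Mbed [0.0585 0.7046 0.004 ] gap 0.334 q [-0.1053 -0.135  -0.7952  0.3903  0.0245  1.5291]
```

View pics/w11.png

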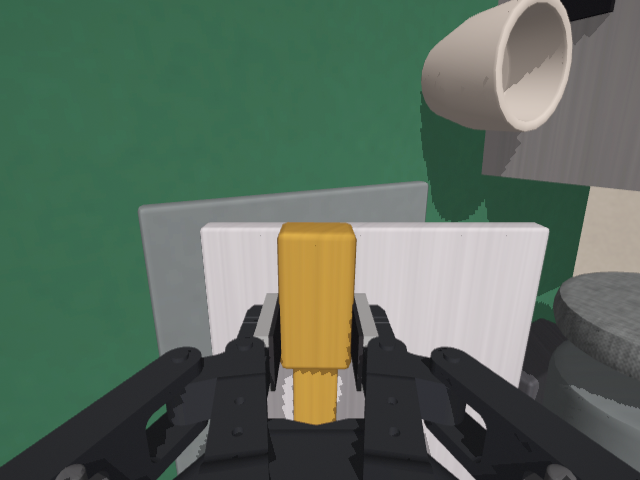

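View pics/t11.png

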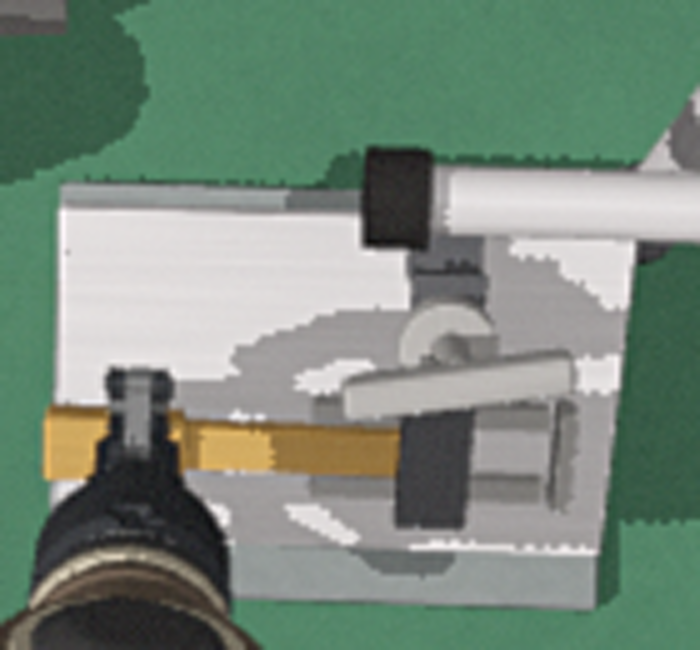

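{"api": "drive_tool", "payload": {
  "slide": [
    [0.5,9,0],
    [0.5,9,0],
    [0.5,9,0],
    [0.5,9,0],
    [0.5,9,0],
    [0.5,9,0],
    [0.5,9,0],
    [0.5,9,0],
    [0,0,0],
    [0,0,0]
  ],
  "turn": [
    [0,0,0],
    [0,0,0],
    [0,0,0],
    [0,0,0],
    [0,0,0],
    [0,0,0],
    [0,0,0],
    [0,0,0],
    [0,0,0],
    [0,0,0]
  ]
}}

```text
t: 13.18
position: [0.5202, 0.0226, 0.1346]
ee_rot: [-1.049, -0.0, -1.627]
ft_force: [-0.6, -0.0, -1.9]
finger_gap: 0.337
```

```bash
python3 - <<'E'
from h import *
rep()
s=cam("scene"); crop(s["image"],130,120,330,300,4,"pics/s12.png")
t=cam("top"); crop(t["image"],260,110,430,240,4,"pics/t12.png")
E
```

```text
t 13.18 bed TCP [-25.0877 194.489   77.5285] phi 0.0008782291917391054 tilt 0.12367532623215395 Fbed [-1.4613 -0.0752 -1.3533] Mbed [0.0672 0.7213 0.0009] gap 0.337 q [ 0.0703 -0.129  -0.7891  0.3927 -0.0628  1.6805]
```

View pics/s12.png

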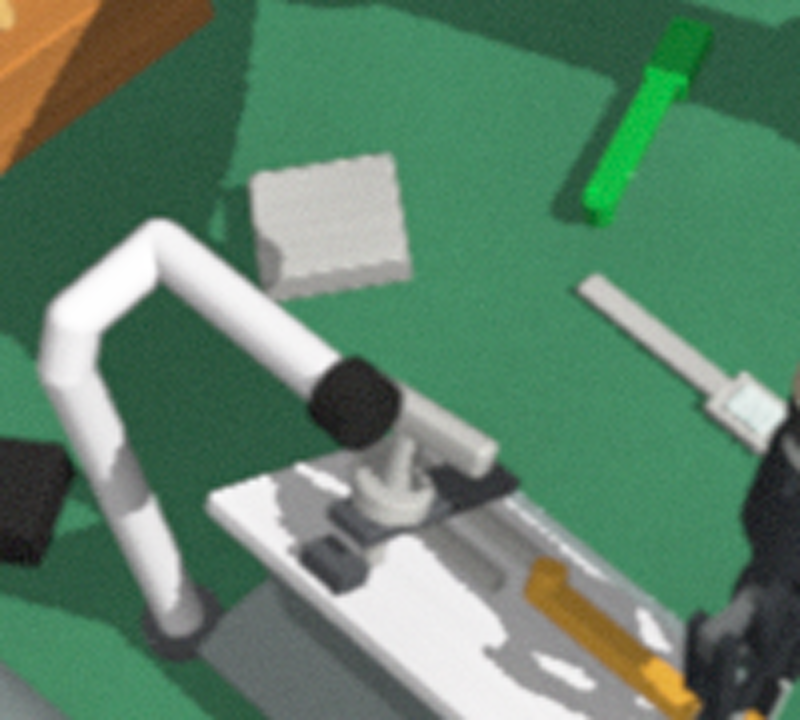

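View pics/t12.png

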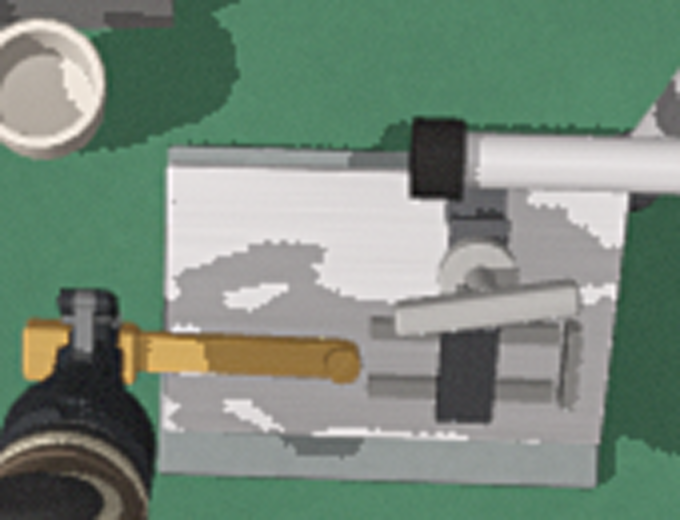

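{"api": "drive_tool", "payload": {
  "slide": [
    [-4,0.2,7],
    [-8,0.5,14],
    [-8,0.5,14],
    [-5,10,12],
    [0,20,5],
    [3,30,0],
    [4,30,0],
    [5,30,0],
    [5,30,0],
    [5,30,0]
  ],
  "turn": [
    [0,0,0],
    [0,0,0],
    [0,0,0],
    [0,0,0],
    [0,0,0],
    [0.006,0.1045,0],
    [0.006,0.1045,0],
    [0.006,0.1045,0],
    [0.006,0.1045,0],
    [0.006,0.1045,0]
  ]
}}

```text
t: 14.12
position: [0.5177, 0.2044, 0.1884]
ee_rot: [-1.575, 0.001, -1.629]
ft_force: [0.8, -0.2, -2.6]
finger_gap: 0.332
```

```bash
cat >> h.py <<'E'
def toolF(yaw): # flat: tool down, casting along bed y
    return toolR(0,R.from_euler('z',yaw).as_matrix())
E
python3 - <<'E'
from h import *
rep()
plan(toolF(YAW),[.524,.3696,.155])
w=cam("wrist"); cv2.imwrite("pics/w13.png",w["image"][:,:,::-1])
E
```

```text
t 14.12 bed TCP [ -9.3032 375.7819 130.5782] phi -0.0014049891373842367 tilt 30.224653073920003 Fbed [-0.5558 -0.1684 -2.6586] Mbed [ 0.0547 -0.1233 -0.0275] gap 0.332 q [ 0.375   0.211  -0.1917  1.1713  0.0024  2.004 ]
t 14.12 q [ 0.375   0.211  -0.1917  1.1713  0.0024  2.004 ] F [ 0.837  -0.2164 -2.5804] M [ 0.054  -0.1265  0.0036] gap 0.332
dp mm [  6.3189 165.25   -33.4324] 168.71633975989678 rv [-0.0011 -0.0039  0.0012] 0.004193039654599681
```

View pics/w13.png

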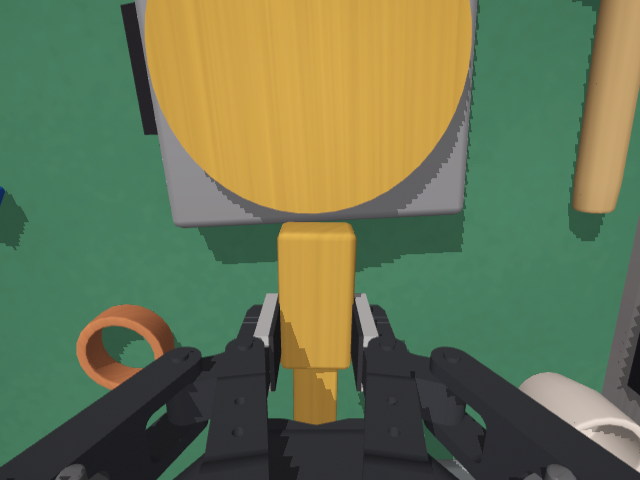

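{"api": "drive_tool", "payload": {
  "slide": [
    [1,27,0],
    [1,30,0],
    [1,30,0],
    [1,30,-3],
    [1,25,-8],
    [1,15,-9],
    [0,0,0],
    [0,0,0]
  ],
  "turn": [
    [0,-0.003,0],
    [0,0,0],
    [0,0,0],
    [0,0,0],
    [0,0,0],
    [0,0,0],
    [0,0,0],
    [0,0,0]
  ]
}}

```text
t: 14.83
position: [0.5228, 0.3598, 0.1657]
ee_rot: [-1.571, -0.001, -1.628]
ft_force: [0.3, -0.3, -1.4]
finger_gap: 0.336
```

```bash
python3 - <<'E'
from h import *
rep()
plan(toolF(YAW),[.524,.3696,.127])
s=cam("scene"); crop(s["image"],360,270,560,450,4,"pics/s14.png")
t=cam("top"); crop(t["image"],90,150,260,280,4,"pics/t14.png")
for n,p in dict(boss=[-.0798*0,-.13,0]).items(): pass
st=bot.state(); p=st["position"]; ax=np.array([.057,.998,0])
z=p[2]-.0767
for d,h in ((-.1297,.0205),(-.1397,.006),(.0403,.02)): q=p+ax*d; q[2]=z+h; print(d,proj(t,q),proj(s,q))
E
```

```text
t 14.83 bed TCP [-23.8853 531.2828 112.7474] phi 0.0002900165680580776 tilt 29.9989654201705 Fbed [-0.3988 -0.2489 -1.3557] Mbed [ 0.0304 -0.0059 -0.0288] gap 0.336 q [ 0.6031  0.3627 -0.0399  1.1689 -0.001   2.2307]
t 14.83 q [ 0.6031  0.3627 -0.0399  1.1689 -0.001   2.2307] F [ 0.3178 -0.2675 -1.3735] M [ 0.0403 -0.0082 -0.0097] gap 0.336
dp mm [  1.1672   9.7901 -38.6995] 39.93564580202811 rv [ 0.0012 -0.0001 -0.0003] 0.0012741638715619442
-0.1297 [183.6428 215.5057] [413.7497 345.0425]
-0.1397 [190.3088 216.479 ] [408.1592 344.7039]
0.0403 [102.6549 212.866 ] [495.329  408.7291]
```

View pics/s14.png

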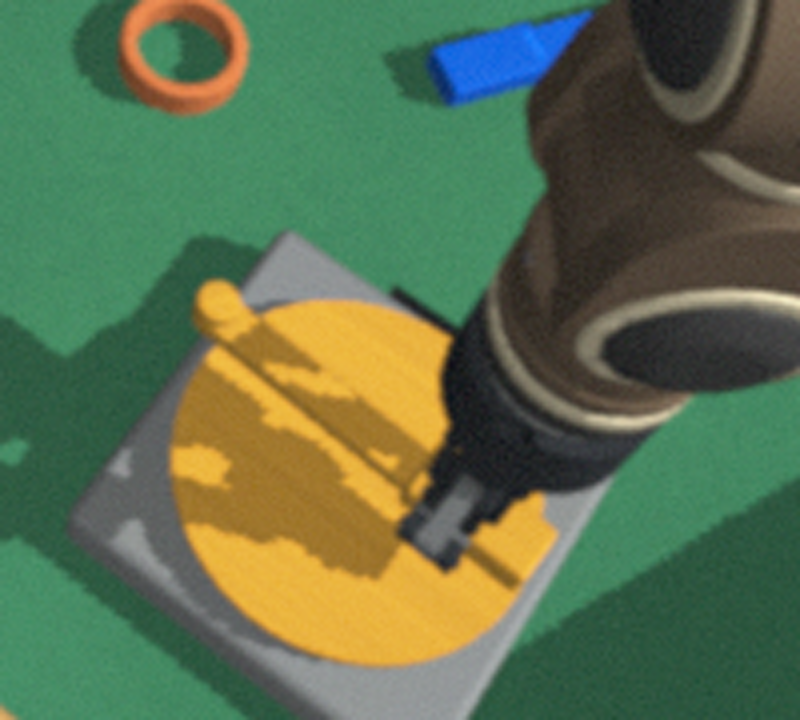

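View pics/t14.png

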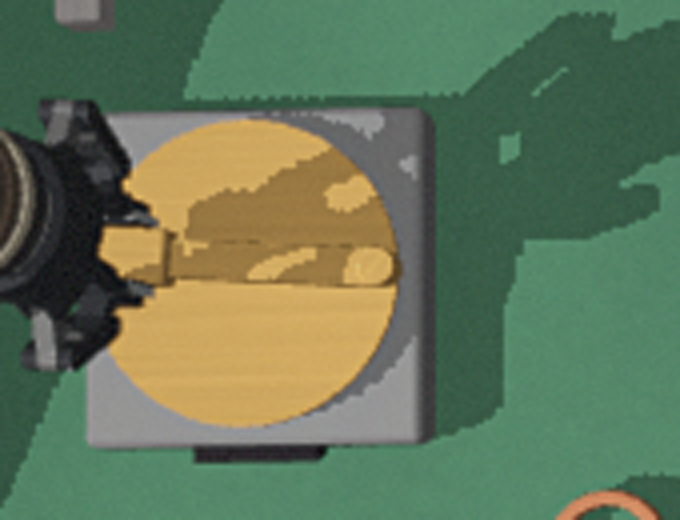

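{"api": "drive_tool", "payload": {
  "slide": [
    [0.6,5,-3],
    [0.6,5,-7],
    [0,0,-8],
    [0,0,-8],
    [0,0,-5],
    [0,0,-2],
    [0,0,0],
    [0,0,0]
  ],
  "turn": [
    [0,0,0],
    [0,0,0],
    [0,0,0],
    [0,0,0],
    [0,0,0],
    [0,0,0],
    [0,0,0],
    [0,0,0]
  ]
}}

```text
t: 15.6
position: [0.5243, 0.3701, 0.1335]
ee_rot: [-1.57, 0.0, -1.628]
ft_force: [-0.2, -0.2, -2.1]
finger_gap: 0.331
```

{"api": "drive_tool", "payload": {
  "slide": [
    [0,0,-1],
    [0,0,-1],
    [0,0,-1],
    [0,0,0]
  ],
  "turn": [
    [0,0,0],
    [0,0,0],
    [0,0,0],
    [0,0,0]
  ]
}}

```text
t: 15.93
position: [0.5243, 0.3702, 0.1306]
ee_rot: [-1.57, 0.0, -1.628]
ft_force: [-0.0, -0.5, -1.7]
finger_gap: 0.335
```

{"api": "drive_tool", "payload": {
  "slide": [
    [0,0,-0.7],
    [0,0,-0.7],
    [0,0,-0.7],
    [0,0,0]
  ],
  "turn": [
    [0,0,0],
    [0,0,0],
    [0,0,0],
    [0,0,0]
  ]
}}

```text
t: 16.27
position: [0.5243, 0.3701, 0.1283]
ee_rot: [-1.57, 0.0, -1.628]
ft_force: [-0.1, 0.7, -2.2]
finger_gap: 0.334
```

{"api": "drive_tool", "payload": {
  "slide": [
    [0,0,-0.5],
    [0,0,-0.5],
    [0,0,-0.5],
    [0,0,0]
  ],
  "turn": [
    [0,0,0],
    [0,0,0],
    [0,0,0],
    [0,0,0]
  ]
}}

```text
t: 16.6
position: [0.5243, 0.3701, 0.1269]
ee_rot: [-1.57, 0.0, -1.628]
ft_force: [-0.5, -0.9, -2.5]
finger_gap: 0.334
```

{"api": "drive_tool", "payload": {
  "slide": [
    [0,0,-0.5],
    [0,0,-0.5],
    [0,0,0],
    [0,0,0]
  ],
  "turn": [
    [0,0,0],
    [0,0,0],
    [0,0,0],
    [0,0,0]
  ]
}}

```text
t: 16.93
position: [0.5243, 0.3702, 0.1265]
ee_rot: [-1.569, 0.001, -1.628]
ft_force: [-1.4, -0.7, 2.4]
finger_gap: 0.337
```

{"api": "drive_tool", "payload": {
  "slide": [
    [0,0,-0.5],
    [0,0,-0.5],
    [0,0,0],
    [0,0,0]
  ],
  "turn": [
    [0,0,0],
    [0,0,0],
    [0,0,0],
    [0,0,0]
  ]
}}

```text
t: 17.27
position: [0.5243, 0.3701, 0.1264]
ee_rot: [-1.569, 0.001, -1.628]
ft_force: [-3.7, -2.5, 7.9]
finger_gap: 0.333
```

{"api": "drive_tool", "payload": {
  "slide": [
    [0,0,0.5],
    [0,0,0],
    [0,0,0],
    [0,0,0],
    [0,0,0]
  ],
  "turn": [
    [0,0,0],
    [0,0,0],
    [0,0,0],
    [0,0,0],
    [0,0,0]
  ],
  "jaw": 0.6
}}

```text
t: 17.68
position: [0.5244, 0.3702, 0.1253]
ee_rot: [-1.57, 0.0, -1.628]
ft_force: [0.1, -0.1, -0.1]
finger_gap: 0.603
```

{"api": "drive_tool", "payload": {
  "slide": [
    [0,0,4],
    [0,0,8],
    [0,0,15],
    [0,0,20],
    [0,0,25],
    [0,0,25],
    [0,0,20],
    [0,0,0],
    [0,0,0]
  ],
  "turn": [
    [0,0,0],
    [0,0,0],
    [0,0,0],
    [0,0,0],
    [0,0,0],
    [0,0,0],
    [0,0,0],
    [0,0,0],
    [0,0,0]
  ]
}}

```text
t: 18.43
position: [0.5249, 0.3706, 0.2447]
ee_rot: [-1.567, 0.003, -1.628]
ft_force: [0.2, -1.1, -1.0]
finger_gap: 0.6
```

{"api": "drive_tool", "payload": {
  "slide": [
    [-30,0,0],
    [-40,0,0],
    [-40,0,0],
    [-40,0,0],
    [0,0,0],
    [0,0,0]
  ],
  "turn": [
    [0,0,0],
    [0,0,0],
    [0,0,0],
    [0,0,0],
    [0,0,0],
    [0,0,0]
  ]
}}

```text
t: 18.93
position: [0.3722, 0.3698, 0.242]
ee_rot: [-1.57, -0.001, -1.626]
ft_force: [-0.5, 0.2, 0.1]
finger_gap: 0.602
```

```bash
python3 - <<'E'
from h import *
rep()
s=cam("scene"); cv2.imwrite("pics/s15.png",s["image"][:,:,::-1])
t=cam("top"); cv2.imwrite("pics/t15.png",t["image"][:,:,::-1]); crop(t["image"],90,150,260,280,4,"pics/t15c.png")
E
```

```text
t 18.93 bed TCP [-116.4881  532.6628  254.2718] phi 0.0024704607179965718 tilt 29.9790762812701 Fbed [-0.3873  0.2189  0.3645] Mbed [0.0214 0.0001 0.0061] gap 0.602 q [ 0.7824  0.1321 -0.1678  1.271  -0.0006  2.4081]
```

View pics/s15.png

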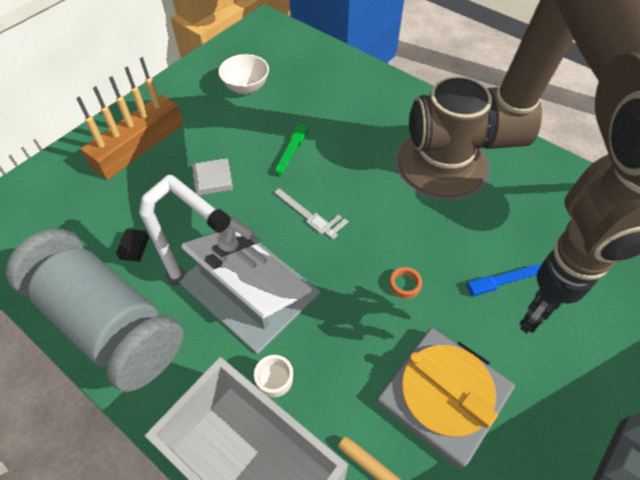

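View pics/t15.png

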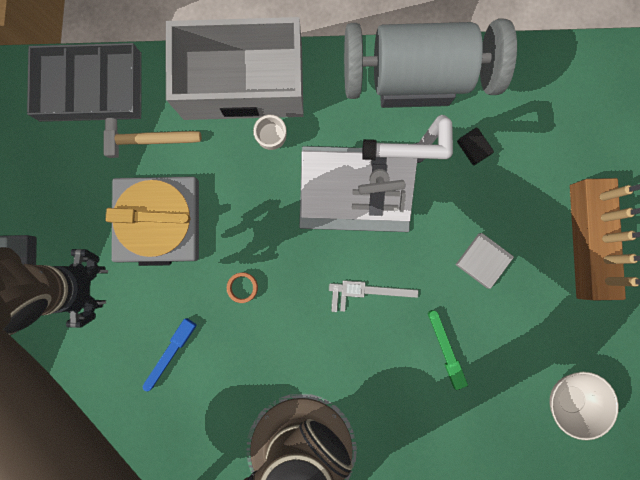

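View pics/t15c.png

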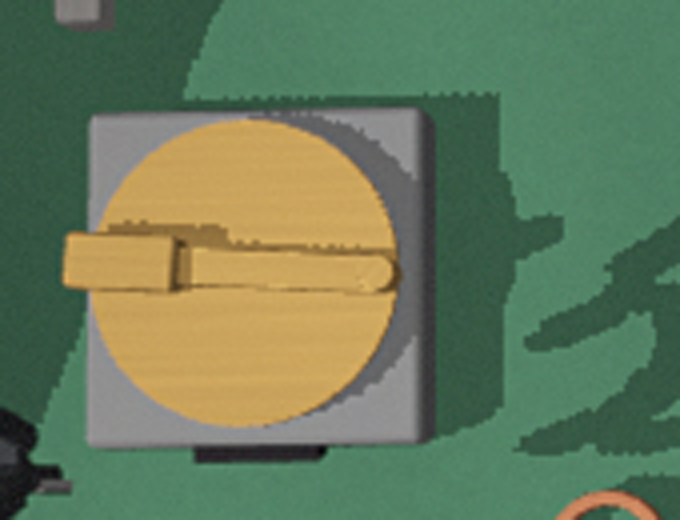

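```bash
python3 - <<'E'
from h import *
t=cam("top"); T=lambda x,y:(90+x/4,150+y/4)
b=onz(t,*T(377,272),.0705); e=onz(t,*T(65,261),.07); pan=onz(t,*T(244,273),.05)
print(b,e,np.linalg.norm(b-e),"mid",b+(e-b)*80/170,"pan",pan)
print(cv2.norm(t["image"][:145,:210],cam("top")["image"][:145,:210]))
E
```

```text
[0.5155 0.2396 0.0705] [0.5256 0.4095 0.07  ] 0.17016655559607755 mid [0.5203 0.3195 0.0703] pan [0.5192 0.319  0.05  ]
762.2696373331421
```

```bash
python3 -c "
from h import *
rep(); print(bot.sign_off())"
```

```text
t 19.13 bed TCP [-113.8948  533.2452  252.8766] phi -0.0013840840624924854 tilt 29.94059400939379 Fbed [ 0.1433 -0.6495  1.1399] Mbed [-0.0104  0.0157 -0.0279] gap 0.601 q [ 0.779   0.1359 -0.1632  1.2709 -0.0007  2.408 ]
the job is handed in; nothing more can be done
None
```

The casting is on the scale pan and the nut is loose. I handed the job in at about 19 s of the 70 s allowed.

- **Nut:** I turned it 2.6 rad clockwise in a single grasp. The axial torque was about 0.2 Nm, and the nut rose 13 mm, as expected from 5 mm per rad. Wrist-camera images taken before and after agree, giving 2.61 rad. Your notes said it would need more than one grasp, but one was enough from the orientation I chose.
- **Casting:** I gripped the paddle about 10 mm towards the middle, slid the casting about 100 mm along the channel, lifted it and levelled it. I then lowered it in steps of 0.5 mm until I felt contact. The highest contact force was about 9 N.
- **Final checks:** The casting lies boss up and looks flat, with its middle about 1 mm from the pan's centre. The measured boss-to-end distance is 170.2 mm against the 170 mm expected. The other things on the counter look unmoved in the before and after pictures (compared by eye), and the arm stands clear of everything.
- **Disagreement:** Heights triangulated from two camera views came out about 4 to 7 mm low. I used the given heights with single-camera rays instead, and those fitted. The other checks agreed.

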